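# Set out and lay a slat-wall infill panel by tape

## Robot

A 7-joint arm with a two-finger parallel gripper is mounted at the origin on the work surface. World frame = base frame: x ahead of the robot, y to its left, z up, the work surface at z = 0. Lengths are in m, angles in rad, forces in N, time in s.
With the tool pointing down it reaches from about 0.4 to 0.85 m from the base axis. Payload 4.5 kg.
Tool frame: the origin (TCP) lies on the centre line of the jaws, within the pads' length; the fingertips stand 25 mm ahead of it and the grasp point (between the pads) lies 6 mm ahead of it; z points along the fingers, y is the line along which they close (so a half turn about z gives the same grasp; the last joint's range is limited). The gripper opens to 85 mm and grips with 20 to 120 N. Pads are 22 mm wide; open, the fingers measure 114 mm over their backs; the gripper's body (76 mm by 85 mm) begins 54 mm behind the grasp point. The pads swing forward as they close: fully open they stand 13 mm farther back than shut.
Start: joints at [-1.107, 0.689, -0.195, 1.565, 0.157, 0.902, -0.215], TCP at [0.26, 0.568, 0.256] pointing down, gripper open.
Joint ranges: [-3.01, 3.01], [-0.46, 2.08], [-1.47, 1.51], [0.13, 2.56], [-1, 4.14], [0.04, 2.09], [-2.66, 2.66]. Speed limits (rad/s): [2.57, 2.57, 3.14, 3.14, 3.14, 3.14, 3.14].

## Interface

Orientations are given as a unit quaternion [w, x, y, z].
In Python, from rig import env, read_camera, camera_params gives the robot as it stands.
- The arm moves only by the tool play_rows, never from a script. Its argument "increments" is a list of rows, each an object of numbers: "tx", "ty", "tz": the shift along the tool's x, y, z in units of 0.8 m (1.0 is 0.8 m); "ax", "ay", "az": the turn, a rotation vector about the tool's x, y, z in units of 0.5 rad (1.0 is 0.5 rad); "grip": the closure, from 0 (fully open) to 1 (shut). A call has 1 to 20 rows; each row shifts and turns the commanded pose from where the row before left it, along the tool's axes as they then stand; what a row does not reach is not made up. A row lasts 1/10 s, in which the tool goes at most 50 mm and 8.59 degrees, less where a joint would pass 70% of its speed; a pose out of reach is approached as far as the arm can. A call with a number of a shift or a turn outside -1 to 1 is refused whole. A call with a gripper value outside its range is refused whole. The fingers move at their own pace and stop on an object; "force" is the grip in N (left out, the last holds). Time passes only in rows, so rows that do not move let the fingers close. It gives the time, the measured TCP pose, the force, the opening and the grip force at its end, in the units of the state.
- env.sense(): the state, without advancing time (a new reading comes with each control period).
- read_camera(name): name is "scene" or "side" or "wrist"; returns the picture (384x512x3 uint8, red, green, blue); there is no depth.
- camera_params(name): a dict with "fovy" (degrees; the focal length in pixels is half the picture's height over the tangent of half this angle, whatever the lens; pixels are square), "cx", "cy" (the principal point, pixels), "rvec" (rotation vector, rad) and "tvec" (3), from world to camera coordinates, as OpenCV has them; the wrist camera has in their place "tool_from_camera" (4x4, takes a point from camera to tool coordinates, whose origin is the TCP and whose axes are the flange's). Camera axes: x right, y down, z forward; pixel columns grow to the right and rows downward; lengths in m; the calibration is good to about 2 mm. A picture is of the moment at which its call begins: read the wrist's pose just before it. camera_params takes no time and is no camera call.
- env.job_done(): hands the job in; it is judged then, once.
The state is a dict: "time_s": time; "qpos": joint angles; "qd": joint speeds; "effort": joint torques, N m; "eef_pos": TCP position; "tool_rot": TCP orientation; "force": force on the tool from outside, world axes, zero at the start; "wrist_torque": the same for the moment, N m; "gripper_width": finger opening in m; "gripper_force": force on a finger pad.
Only numpy, scipy, OpenCV 4.12 (cv2) and the standard library are available. Lean on these libraries where they do the work, as an engineer would, in place of code of your own. Each camera call takes 0.05 s, during which the arm holds its last target. There are 200 camera calls.

## Task

Make up the slat panel: pull the self-locking tape out along the backing board to 350 mm, so that its hook is flush with the free end of the board, and leave it locked there. Lay every oak slat from the white sheet flat on the felt, one centred on each bold 50 mm line of the blade, beginning at the hook end and skipping no line, each square to the tape and midway across the felt. When all are laid, press the tape's release button right down until the blade has run fully back into its case, leaving the slats in their places and the other things on the bench undisturbed.

Things in the scene. Friction and masses are not known exactly. Their poses are not given: they have to be found in the camera images.
- board: fixed plywood board 220 (x) x 350 (y) x 15 mm, flat; origin: centre of underside; +x away from robot, +y to its open left end (y 175). Black felt covers x -60 to 110 (middle x 25). Tape blade runs along y at x -85. Grey tape case 42 x 70 x 62 mm high clamped on a block at the right end: x -106 to -64, y -260 to -190, top z 77
- tape (a joint): tape length drawn out, m: distance of the end hook's outer face from the board's right end (board y -0.175). 0 rewound (hook against the case), 0.350 hook face flush with the board's left end, 0.360 end of travel. Blade 25 mm wide, top 8 mm above the board. Spring rewind 1 to 2 N, self-locking: a brake holds it where it is left; pulling out takes about 7 N, pushing in about 3 N
- tape_hook (a point): middle of the blade's end fitting (steel hook plate with rubber bumper behind): a block 30 mm wide (board x), 14 mm thick (board y), 34 mm high, standing 1 to 35 mm above the board; the hook's outer face is 7 mm beyond this point in board +y
- release (a joint): the tape's release button, m: about 0 at rest, 0.006 fully pressed; sprung, 5 N to start, 7.5 N at the bottom. Pressed over about 2 mm it frees the blade, which runs back in by itself in 1 to 2 s while the button is held; let go, it brakes the blade again
- release_top (a point): centre of the top face of the release button, a ribbed black pad 22 (x) x 30 (y) mm on top of the tape case, 8 mm proud of it, pressed straight down
- sheet: flat white sheet of packing board, fixed, 190 x 340 x 4 mm; origin at the centre of its underside; the slats lie on it side by side along its x, 50 mm apart along its y
- line1 (a point): middle of the bold cross line on the blade 50 mm from the hook's face (it moves with the blade and reads true once the blade is out to 350 mm, when it lies at board y = 125 mm); line 1 is next to the hook
- line2 (a point): middle of the bold cross line on the blade 100 mm from the hook's face (it moves with the blade and reads true once the blade is out to 350 mm, when it lies at board y = 75 mm); line 1 is next to the hook
- line3 (a point): middle of the bold cross line on the blade 150 mm from the hook's face (it moves with the blade and reads true once the blade is out to 350 mm, when it lies at board y = 25 mm); line 1 is next to the hook
- line4 (a point): middle of the bold cross line on the blade 200 mm from the hook's face (it moves with the blade and reads true once the blade is out to 350 mm, when it lies at board y = -25 mm); line 1 is next to the hook
- line5 (a point): middle of the bold cross line on the blade 250 mm from the hook's face (it moves with the blade and reads true once the blade is out to 350 mm, when it lies at board y = -75 mm); line 1 is next to the hook
- line6 (a point): middle of the bold cross line on the blade 300 mm from the hook's face (it moves with the blade and reads true once the blade is out to 350 mm, when it lies at board y = -125 mm); line 1 is next to the hook
- slat1: planed oak slat, 150 x 24 x 24 mm, about 60 g; origin at its very middle, length along its x; all are alike (either end and any long side will do). Some may be absent (None): 4 to 6 are present
- slat2: planed oak slat, 150 x 24 x 24 mm, about 60 g; origin at its very middle, length along its x; all are alike (either end and any long side will do). Some may be absent (None): 4 to 6 are present
- slat3: planed oak slat, 150 x 24 x 24 mm, about 60 g; origin at its very middle, length along its x; all are alike (either end and any long side will do). Some may be absent (None): 4 to 6 are present
- slat4: planed oak slat, 150 x 24 x 24 mm, about 60 g; origin at its very middle, length along its x; all are alike (either end and any long side will do). Some may be absent (None): 4 to 6 are present
- slat5: planed oak slat, 150 x 24 x 24 mm, about 60 g; origin at its very middle, length along its x; all are alike (either end and any long side will do). Some may be absent (None): 4 to 6 are present
- slat6: planed oak slat, 150 x 24 x 24 mm, about 60 g; origin at its very middle, length along its x; all are alike (either end and any long side will do). Some may be absent (None): 4 to 6 are present
- glue: bystander: white bottle of wood glue, 52 mm across, 150 mm tall; origin at the centre of its base
- square: bystander: try square lying flat, wooden stock 22 x 100 x 16 mm with a 130 mm steel blade; origin under the middle of the stock
- screw_tin: bystander: open round tin, 70 mm across, 45 mm high; origin at the centre of its base

How it is judged:
On the way, in this order (a step that is already met when the one before it is completed fails the run):
1. the tape blade is pulled out to 350 mm (within 5 mm) (value of joint tape between 0.345 and 0.355 m), for 0.5 s.
2. with the tape still out, every slat is laid on its line, none skipped from the hook end (value of joint tape between 0.343 and 0.357 m and x of slat1 in the frame of board between 0.013 and 0.037 m and z of slat1 in the frame of board between 0.021 and 0.032 m and angle between the x axis of each of slat1, slat2, slat3, slat4, slat5, slat6 and the x axis of board, either way round below 0.09 rad and (y of slat1 in the frame of board between 0.117 and 0.133 m or y of slat1 in the frame of board between 0.067 and 0.083 m or y of slat1 in the frame of board between 0.017 and 0.033 m or y of slat1 in the frame of board between -0.033 and -0.017 m or y of slat1 in the frame of board between -0.083 and -0.067 m or y of slat1 in the frame of board between -0.133 and -0.117 m) and x of slat2 in the frame of board between 0.013 and 0.037 m and z of slat2 in the frame of board between 0.021 and 0.032 m and (y of slat2 in the frame of board between 0.117 and 0.133 m or y of slat2 in the frame of board between 0.067 and 0.083 m or y of slat2 in the frame of board between 0.017 and 0.033 m or y of slat2 in the frame of board between -0.033 and -0.017 m or y of slat2 in the frame of board between -0.083 and -0.067 m or y of slat2 in the frame of board between -0.133 and -0.117 m) and x of slat3 in the frame of board between 0.013 and 0.037 m and z of slat3 in the frame of board between 0.021 and 0.032 m and (y of slat3 in the frame of board between 0.117 and 0.133 m or y of slat3 in the frame of board between 0.067 and 0.083 m or y of slat3 in the frame of board between 0.017 and 0.033 m or y of slat3 in the frame of board between -0.033 and -0.017 m or y of slat3 in the frame of board between -0.083 and -0.067 m or y of slat3 in the frame of board between -0.133 and -0.117 m) and x of slat4 in the frame of board between 0.013 and 0.037 m and z of slat4 in the frame of board between 0.021 and 0.032 m and (y of slat4 in the frame of board between 0.117 and 0.133 m or y of slat4 in the frame of board between 0.067 and 0.083 m or y of slat4 in the frame of board between 0.017 and 0.033 m or y of slat4 in the frame of board between -0.033 and -0.017 m or y of slat4 in the frame of board between -0.083 and -0.067 m or y of slat4 in the frame of board between -0.133 and -0.117 m) and x of slat5 in the frame of board between 0.013 and 0.037 m and z of slat5 in the frame of board between 0.021 and 0.032 m and (y of slat5 in the frame of board between 0.117 and 0.133 m or y of slat5 in the frame of board between 0.067 and 0.083 m or y of slat5 in the frame of board between 0.017 and 0.033 m or y of slat5 in the frame of board between -0.033 and -0.017 m or y of slat5 in the frame of board between -0.083 and -0.067 m or y of slat5 in the frame of board between -0.133 and -0.117 m) and x of slat6 in the frame of board between 0.013 and 0.037 m and z of slat6 in the frame of board between 0.021 and 0.032 m and (y of slat6 in the frame of board between 0.117 and 0.133 m or y of slat6 in the frame of board between 0.067 and 0.083 m or y of slat6 in the frame of board between 0.017 and 0.033 m or y of slat6 in the frame of board between -0.033 and -0.017 m or y of slat6 in the frame of board between -0.083 and -0.067 m or y of slat6 in the frame of board between -0.133 and -0.117 m) and (y of slat1 in the frame of board between 0.117 and 0.133 m or y of slat2 in the frame of board between 0.117 and 0.133 m or y of slat3 in the frame of board between 0.117 and 0.133 m or y of slat4 in the frame of board between 0.117 and 0.133 m or y of slat5 in the frame of board between 0.117 and 0.133 m or y of slat6 in the frame of board between 0.117 and 0.133 m) and (y of slat1 in the frame of board between 0.067 and 0.083 m or y of slat2 in the frame of board between 0.067 and 0.083 m or y of slat3 in the frame of board between 0.067 and 0.083 m or y of slat4 in the frame of board between 0.067 and 0.083 m or y of slat5 in the frame of board between 0.067 and 0.083 m or y of slat6 in the frame of board between 0.067 and 0.083 m) and (y of slat1 in the frame of board between 0.017 and 0.033 m or y of slat2 in the frame of board between 0.017 and 0.033 m or y of slat3 in the frame of board between 0.017 and 0.033 m or y of slat4 in the frame of board between 0.017 and 0.033 m or y of slat5 in the frame of board between 0.017 and 0.033 m or y of slat6 in the frame of board between 0.017 and 0.033 m) and (y of slat1 in the frame of board between -0.033 and -0.017 m or y of slat2 in the frame of board between -0.033 and -0.017 m or y of slat3 in the frame of board between -0.033 and -0.017 m or y of slat4 in the frame of board between -0.033 and -0.017 m or y of slat5 in the frame of board between -0.033 and -0.017 m or y of slat6 in the frame of board between -0.033 and -0.017 m) and (not (y of slat1 in the frame of board between -0.133 and -0.117 m or y of slat2 in the frame of board between -0.133 and -0.117 m or y of slat3 in the frame of board between -0.133 and -0.117 m or y of slat4 in the frame of board between -0.133 and -0.117 m or y of slat5 in the frame of board between -0.133 and -0.117 m or y of slat6 in the frame of board between -0.133 and -0.117 m) or (y of slat1 in the frame of board between -0.083 and -0.067 m or y of slat2 in the frame of board between -0.083 and -0.067 m or y of slat3 in the frame of board between -0.083 and -0.067 m or y of slat4 in the frame of board between -0.083 and -0.067 m or y of slat5 in the frame of board between -0.083 and -0.067 m or y of slat6 in the frame of board between -0.083 and -0.067 m))), for 0.2 s.
3. the release button is pressed right down (over 5 mm of 6) (value of joint release above 0.005 m), for 0.1 s.
At the end, for the whole second after the job is handed in: Blade rewound (under 12 mm), button up; every slat at rest flat on the felt at its own line place (board y 125, 75, 25, -25, -75, -125 mm, within 8 mm; board x 25 mm, within 12 mm; within 0.09 rad of square), filled from the hook end without a gap (value of joint tape below 0.012 m and value of joint release below 0.0015 m and x of slat1 in the frame of board between 0.013 and 0.037 m and z of slat1 in the frame of board between 0.021 and 0.032 m and angle between the x axis of each of slat1, slat2, slat3, slat4, slat5, slat6 and the x axis of board, either way round below 0.09 rad and (y of slat1 in the frame of board between 0.117 and 0.133 m or y of slat1 in the frame of board between 0.067 and 0.083 m or y of slat1 in the frame of board between 0.017 and 0.033 m or y of slat1 in the frame of board between -0.033 and -0.017 m or y of slat1 in the frame of board between -0.083 and -0.067 m or y of slat1 in the frame of board between -0.133 and -0.117 m) and x of slat2 in the frame of board between 0.013 and 0.037 m and z of slat2 in the frame of board between 0.021 and 0.032 m and (y of slat2 in the frame of board between 0.117 and 0.133 m or y of slat2 in the frame of board between 0.067 and 0.083 m or y of slat2 in the frame of board between 0.017 and 0.033 m or y of slat2 in the frame of board between -0.033 and -0.017 m or y of slat2 in the frame of board between -0.083 and -0.067 m or y of slat2 in the frame of board between -0.133 and -0.117 m) and x of slat3 in the frame of board between 0.013 and 0.037 m and z of slat3 in the frame of board between 0.021 and 0.032 m and (y of slat3 in the frame of board between 0.117 and 0.133 m or y of slat3 in the frame of board between 0.067 and 0.083 m or y of slat3 in the frame of board between 0.017 and 0.033 m or y of slat3 in the frame of board between -0.033 and -0.017 m or y of slat3 in the frame of board between -0.083 and -0.067 m or y of slat3 in the frame of board between -0.133 and -0.117 m) and x of slat4 in the frame of board between 0.013 and 0.037 m and z of slat4 in the frame of board between 0.021 and 0.032 m and (y of slat4 in the frame of board between 0.117 and 0.133 m or y of slat4 in the frame of board between 0.067 and 0.083 m or y of slat4 in the frame of board between 0.017 and 0.033 m or y of slat4 in the frame of board between -0.033 and -0.017 m or y of slat4 in the frame of board between -0.083 and -0.067 m or y of slat4 in the frame of board between -0.133 and -0.117 m) and x of slat5 in the frame of board between 0.013 and 0.037 m and z of slat5 in the frame of board between 0.021 and 0.032 m and (y of slat5 in the frame of board between 0.117 and 0.133 m or y of slat5 in the frame of board between 0.067 and 0.083 m or y of slat5 in the frame of board between 0.017 and 0.033 m or y of slat5 in the frame of board between -0.033 and -0.017 m or y of slat5 in the frame of board between -0.083 and -0.067 m or y of slat5 in the frame of board between -0.133 and -0.117 m) and x of slat6 in the frame of board between 0.013 and 0.037 m and z of slat6 in the frame of board between 0.021 and 0.032 m and (y of slat6 in the frame of board between 0.117 and 0.133 m or y of slat6 in the frame of board between 0.067 and 0.083 m or y of slat6 in the frame of board between 0.017 and 0.033 m or y of slat6 in the frame of board between -0.033 and -0.017 m or y of slat6 in the frame of board between -0.083 and -0.067 m or y of slat6 in the frame of board between -0.133 and -0.117 m) and (y of slat1 in the frame of board between 0.117 and 0.133 m or y of slat2 in the frame of board between 0.117 and 0.133 m or y of slat3 in the frame of board between 0.117 and 0.133 m or y of slat4 in the frame of board between 0.117 and 0.133 m or y of slat5 in the frame of board between 0.117 and 0.133 m or y of slat6 in the frame of board between 0.117 and 0.133 m) and (y of slat1 in the frame of board between 0.067 and 0.083 m or y of slat2 in the frame of board between 0.067 and 0.083 m or y of slat3 in the frame of board between 0.067 and 0.083 m or y of slat4 in the frame of board between 0.067 and 0.083 m or y of slat5 in the frame of board between 0.067 and 0.083 m or y of slat6 in the frame of board between 0.067 and 0.083 m) and (y of slat1 in the frame of board between 0.017 and 0.033 m or y of slat2 in the frame of board between 0.017 and 0.033 m or y of slat3 in the frame of board between 0.017 and 0.033 m or y of slat4 in the frame of board between 0.017 and 0.033 m or y of slat5 in the frame of board between 0.017 and 0.033 m or y of slat6 in the frame of board between 0.017 and 0.033 m) and (y of slat1 in the frame of board between -0.033 and -0.017 m or y of slat2 in the frame of board between -0.033 and -0.017 m or y of slat3 in the frame of board between -0.033 and -0.017 m or y of slat4 in the frame of board between -0.033 and -0.017 m or y of slat5 in the frame of board between -0.033 and -0.017 m or y of slat6 in the frame of board between -0.033 and -0.017 m) and (not (y of slat1 in the frame of board between -0.133 and -0.117 m or y of slat2 in the frame of board between -0.133 and -0.117 m or y of slat3 in the frame of board between -0.133 and -0.117 m or y of slat4 in the frame of board between -0.133 and -0.117 m or y of slat5 in the frame of board between -0.133 and -0.117 m or y of slat6 in the frame of board between -0.133 and -0.117 m) or (y of slat1 in the frame of board between -0.083 and -0.067 m or y of slat2 in the frame of board between -0.083 and -0.067 m or y of slat3 in the frame of board between -0.083 and -0.067 m or y of slat4 in the frame of board between -0.083 and -0.067 m or y of slat5 in the frame of board between -0.083 and -0.067 m or y of slat6 in the frame of board between -0.083 and -0.067 m)) and linear speed of each of slat1, slat2, slat3, slat4, slat5, slat6 below 0.02 m/s); the robot touches nothing.
It fails at once if the glue bottle is moved more than 25 mm (distance of glue from where it was at the start of the episode above 0.025 m).
It fails at once if the try square is moved more than 25 mm (distance of square from where it was at the start of the episode above 0.025 m).
It fails at once if the screw tin is moved more than 25 mm (distance of screw_tin from where it was at the start of the episode above 0.025 m).
Of slat1, slat2, slat3, slat4, slat5, slat6 only 4 to 6 are there at a start; the rules pass over those that are not, and their reading is None.
At some moment in a run one of slat1, slat2, slat3, slat4, slat5, slat6 may be knocked a few centimetres aside while the robot is not near it.
Once in a run the grip may slacken for a moment while it holds something.
It also fails if it takes over 210 s, if anything falls off the work surface, if the arm or the gripper's body presses on something with over 40 N, if the wrist force passes 120 N, or if a joint passes its speed limit or range.

## Working session

There is one attempt and no reset: what is moved stays moved. The work goes in short steps, Python scripts to look and compute and a tool call to move; the robot and the scene stay as the last step left them, time stands still between calls to the robot, and variables do not carry over. Pictures are saved under pics/ and viewed, at most 14 in all, crops included, and the job is handed in when it is done.

Besides the shell and the picture viewer there is one more tool, called as name([rows], argument=value, ...), one row to a line, values as JSON. play_rows: Moves the arm, as the interface text tells. Shifts and turns lie within -1 to 1; 1 stands for 0.8 m of shift or 0.5 rad of turn. Its arguments: {"type":"object","properties":{"increments":{"type":"array","items":{"type":"object","properties":{"tx":{"type":"number","minimum":-1,"maximum":1},"ty":{"type":"number","minimum":-1,"maximum":1},"tz":{"type":"number","minimum":-1,"maximum":1},"ax":{"type":"number","minimum":-1,"maximum":1},"ay":{"type":"number","minimum":-1,"maximum":1},"az":{"type":"number","minimum":-1,"maximum":1},"grip":{"type":"number"}}}},"force":{"type":"number"}},"required":["increments"]}

```bash
ls; mkdir -p pics; python3 - <<'E'
from rig import env, read_camera, camera_params
import cv2
s=env.sense()
for k,v in s.items(): print(k,v)
for c in("scene","side","wrist"):
    print(c,camera_params(c))
    im=read_camera(c); cv2.imwrite(f"pics/{c}0.png",im[:,:,::-1])
E
```

```text
pics
time_s 0.0
qpos [-1.10718251  0.69001241 -0.19450349  1.56637189  0.15730614  0.90246451
 -0.21507516]
qd [-0.00033703  0.00119555 -0.00024651 -0.00055738 -0.00055814  0.00176216
  0.00147733]
effort [ 2.45478560e-05 -5.39605021e+01 -1.26665197e+00 -1.58540368e+01
  9.09197173e-03  9.41041246e-03  1.47742571e-05]
eef_pos [0.26023319 0.56757653 0.25545856]
tool_rot [-1.29714482e-04  2.13203448e-01  9.77007380e-01 -9.23117966e-04]
force [-0.08162784  0.16140782  0.36742678]
wrist_torque [-0.00661111  0.01298792  0.04223629]
gripper_force 0.0
gripper_width 0.08538831293323738
scene {'fovy': 53.946375986453454, 'cx': 253.03457187539473, 'cy': 187.99253028176625, 'rvec': array([ 1.49632992,  1.90944275, -0.92163546]), 'tvec': array([ 0.1193055 , -0.24059746,  1.54484387])}
side {'fovy': 54.25508267487033, 'cx': 254.08352421761526, 'cy': 196.95335065677222, 'rvec': array([ 2.34929142, -0.08998369,  0.05533199]), 'tvec': array([-0.5305261 ,  0.0766376 ,  1.11368738])}
wrist {'fovy': 64.27247817965672, 'cx': 254.28440456802764, 'cy': 190.8063042519129, 'tool_from_camera': array([[-3.76548427e-04, -9.48722342e-01, -3.16110385e-01,
         8.14700141e-02],
       [ 9.99999858e-01, -2.37716180e-04, -4.77749953e-04,
         2.77581780e-04],
       [ 3.78107501e-04, -3.16110520e-01,  9.48722297e-01,
        -1.17255858e-01],
       [ 0.00000000e+00,  0.00000000e+00,  0.00000000e+00,
         1.00000000e+00]])}
```

View pics/scene0.png

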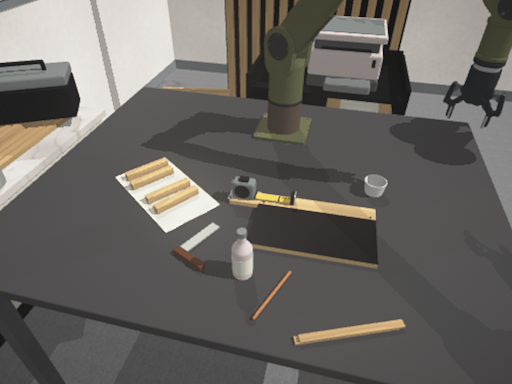

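View pics/side0.png

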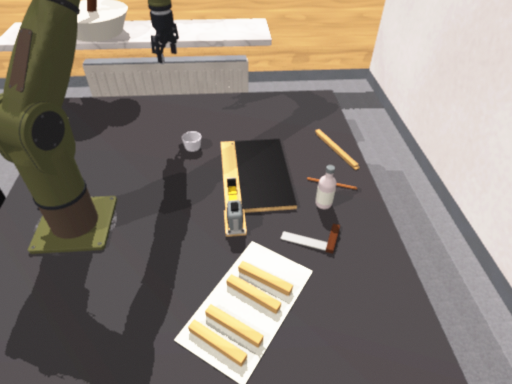

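The fixed views show four slats on the sheet. In the scene view they are near (147,170), (152,177), (168,190) and (176,198). The case is at (243,187), the hook at (293,198), the tin at (375,186) and the glue at (242,258).

```bash
cat > h.py <<'E'
from rig import env, read_camera, camera_params
import cv2, numpy as np
from scipy.spatial.transform import Rotation as R
def rot(s): q=s["tool_rot"]; return R.from_quat([q[1],q[2],q[3],q[0]])
class View:
    def __init__(s,name,path=None):
        st=env.sense(); s.p=p=camera_params(name); s.im=read_camera(name)
        if path: cv2.imwrite(path,s.im[:,:,::-1])
        s.f=s.im.shape[0]/2/np.tan(np.radians(p["fovy"])/2)
        if name=="wrist":
            T=p["tool_from_camera"]; Rt=rot(st).as_matrix()
            s.Rc=Rt@T[:3,:3]; s.o=st["eef_pos"]+Rt@T[:3,3]
        else:
            Rm=cv2.Rodrigues(p["rvec"])[0]; s.Rc=Rm.T; s.o=-Rm.T@p["tvec"]
        s.hsv=cv2.cvtColor(s.im,cv2.COLOR_RGB2HSV)
    def pt(s,uv,z):
        uv=np.atleast_2d(uv).astype(float)
        d=np.c_[(uv[:,0]-s.p["cx"])/s.f,(uv[:,1]-s.p["cy"])/s.f,np.ones(len(uv))]@s.Rc.T
        return (s.o+d*((z-s.o[2])/d[:,2])[:,None])[:,:2]
    def px(s,P):
        c=(np.atleast_2d(P)-s.o)@s.Rc
        return np.c_[s.p["cx"]+s.f*c[:,0]/c[:,2],s.p["cy"]+s.f*c[:,1]/c[:,2]]
    def blobs(s,lo,hi,amin=60):
        m=cv2.inRange(s.hsv,np.array(lo),np.array(hi))
        cs,_=cv2.findContours(m,cv2.RETR_EXTERNAL,cv2.CHAIN_APPROX_NONE)
        return [c[:,0] for c in cs if cv2.contourArea(c)>amin]
def tool(): 
    s=env.sense(); return s["time_s"],s["eef_pos"].round(4),rot(s).as_matrix().round(4)
E
python3 - <<'E'
from h import *
v=View("scene")
print("board corners", v.pt([[233,201],[376,210],[377,262],[250,252]],.015).round(3))
print("slats",v.pt([[147,170],[152,177],[168,190],[176,198]],.02).round(3))
print("case top",v.pt([243,180],.085),"hook",v.pt([293,196],.035),"tin",v.pt([375,186],.02),"glue",v.pt([242,275],0))
w=View("side")
print("board", w.pt([[222,142],[284,140],[295,210],[227,233]],.015).round(3))
print("slats",w.pt([[265,278],[253,294],[234,326],[217,342]],.02).round(3))
E
```

```text
board corners [[ 0.502 -0.064]
 [ 0.438  0.365]
 [ 0.646  0.365]
 [ 0.692  0.038]]
slats [[ 0.421 -0.391]
 [ 0.454 -0.357]
 [ 0.505 -0.277]
 [ 0.536 -0.237]]
case top [[ 0.47950666 -0.03669804]] hook [[0.45727646 0.11483119]] tin [[0.32499007 0.3620295 ]] glue [[0.75886568 0.03406   ]]
board [[ 0.442  0.353]
 [ 0.673  0.35 ]
 [ 0.657 -0.008]
 [ 0.447 -0.084]]
slats [[ 0.54  -0.245]
 [ 0.506 -0.289]
 [ 0.455 -0.369]
 [ 0.415 -0.404]]
```

play_rows([
  {"tx": -0.036,"ty": -0.0315,"tz": -0.015,"grip": 0.6},
  {"tx": -0.036,"ty": -0.0315,"tz": -0.015},
  {"tx": -0.036,"ty": -0.0315,"tz": -0.015},
  {"tx": -0.036,"ty": -0.0315,"tz": -0.015},
  {"tx": -0.036,"ty": -0.0315,"tz": -0.015},
  {"tx": -0.036,"ty": -0.0315,"tz": -0.015},
  {"tx": -0.036,"ty": -0.0315,"tz": -0.015},
  {"tx": -0.036,"ty": -0.0315,"tz": -0.015},
  {"tx": -0.036,"ty": -0.0315,"tz": -0.015},
  {"tx": -0.036,"ty": -0.0315,"tz": -0.015},
  {"tx": -0.036,"ty": -0.0315,"tz": -0.015},
  {"tx": -0.036,"ty": -0.0315,"tz": -0.015},
  {"az": -0.215},
  {"az": -0.215},
  {"az": -0.215},
  {"az": -0.215},
  {},
  {},
])

```text
invalid input
```

```bash
python3 - <<'E'
from h import *
v=View("wrist","pics/w1.png"); print(tool())
E
```

```text
(0.3, array([0.2603, 0.568 , 0.256 ]), array([[-9.091e-01,  4.166e-01, -2.000e-04],
       [ 4.166e-01,  9.091e-01, -6.000e-04],
       [-0.000e+00, -6.000e-04, -1.000e+00]]))
```

View pics/w1.png

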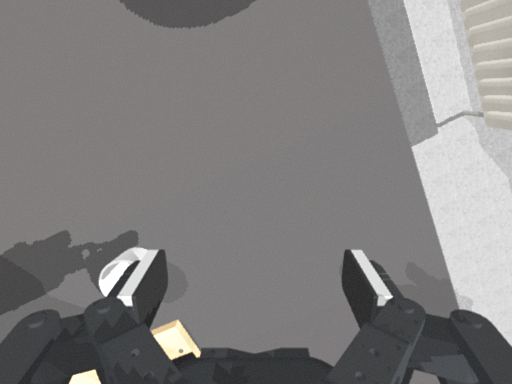

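play_rows([
  {"tx": -0.0496,"ty": -0.0231,"tz": -0.0151,"ax": 0,"ay": 0,"az": 0,"grip": 0.6},
  {"tx": -0.0496,"ty": -0.0231,"tz": -0.0151,"ax": 0,"ay": 0,"az": 0,"grip": 0.6},
  {"tx": -0.0496,"ty": -0.0231,"tz": -0.0151,"ax": 0,"ay": 0,"az": 0,"grip": 0.6},
  {"tx": -0.0496,"ty": -0.0231,"tz": -0.0151,"ax": 0,"ay": 0,"az": 0,"grip": 0.6},
  {"tx": -0.0496,"ty": -0.0231,"tz": -0.0151,"ax": 0,"ay": 0,"az": 0,"grip": 0.6},
  {"tx": -0.0496,"ty": -0.0231,"tz": -0.0151,"ax": 0,"ay": 0,"az": 0,"grip": 0.6},
  {"tx": -0.0496,"ty": -0.0231,"tz": -0.0151,"ax": 0,"ay": 0,"az": 0,"grip": 0.6},
  {"tx": -0.0496,"ty": -0.0231,"tz": -0.0151,"ax": 0,"ay": 0,"az": 0,"grip": 0.6},
  {"tx": -0.0496,"ty": -0.0231,"tz": -0.0151,"ax": 0,"ay": 0,"az": 0,"grip": 0.6},
  {"tx": -0.0496,"ty": -0.0231,"tz": -0.0151,"ax": 0,"ay": 0,"az": 0,"grip": 0.6},
  {"tx": -0.0496,"ty": -0.0231,"tz": -0.0151,"ax": 0,"ay": 0,"az": 0,"grip": 0.6},
  {"tx": -0.0496,"ty": -0.0231,"tz": -0.0151,"ax": 0,"ay": 0,"az": 0,"grip": 0.6},
  {"tx": 0,"ty": 0,"tz": 0,"ax": 0,"ay": 0,"az": -0.215,"grip": 0.6},
  {"tx": 0,"ty": 0,"tz": 0,"ax": 0,"ay": 0,"az": -0.215,"grip": 0.6},
  {"tx": 0,"ty": 0,"tz": 0,"ax": 0,"ay": 0,"az": -0.215,"grip": 0.6},
  {"tx": 0,"ty": 0,"tz": 0,"ax": 0,"ay": 0,"az": -0.215,"grip": 0.6},
  {"tx": 0,"ty": 0,"tz": 0,"ax": 0,"ay": 0,"az": 0,"grip": 0.6},
], force=40)

```text
time_s: 2.0
eef_pos: [0.6008, 0.168, 0.4011]
tool_rot: [-0.0, -0.0, 1.0, 0.0]
force: [0.1, 0.3, -0.4]
gripper_width: 0.0339
gripper_force: 0.0
```

```bash
python3 - <<'E'
from h import *
v=View("wrist","pics/w2.png"); print(tool(),env.sense()["gripper_width"])
E
```

```text
(2.05, array([0.6008, 0.168 , 0.4011]), array([[-1.e+00,  2.e-03, -4.e-04],
       [ 2.e-03,  1.e+00,  2.e-04],
       [ 4.e-04,  2.e-04, -1.e+00]])) 0.034251126844666024
```

View pics/w2.png

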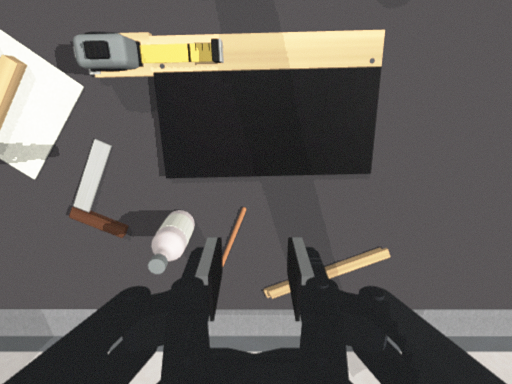

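The wrist view is sharp. The felt corners are near (155,74), (381,67), (372,173) and (166,178). The case is at (105,50), the hook at (217,50), and the board's free near corner at (384,30).

```bash
cat >> h.py <<'E'
def fitline(p):
    vx,vy,x,y=cv2.fitLine(p.astype(np.float32),cv2.DIST_HUBER,0,.001,.001).ravel(); return np.array([x,y]),np.array([vx,vy])
def board(v,z=.0155):
    m=cv2.inRange(v.hsv,np.array([0,0,0]),np.array([180,255,14]))
    m=cv2.morphologyEx(m,cv2.MORPH_OPEN,np.ones((5,5)))
    cs,_=cv2.findContours(m,cv2.RETR_EXTERNAL,cv2.CHAIN_APPROX_NONE)
    out=[]
    for c in cs:
        P=v.pt(c[:,0]+0.0,z)
        out.append((cv2.contourArea(c),cv2.minAreaRect(P.astype(np.float32)*1000),c[:,0].mean(0)))
    return sorted(out,key=lambda o:-o[0])[:4]
E
python3 - <<'E'
from h import *
v=View("wrist")
for y,x in((120,270),(200,350),(150,300),(50,450)): print(v.hsv[y,x])
for o in board(v): print(o)
m=v.blobs((10,40,100),(30,255,255),150)
for c in m:
    P=v.pt(c,.015)
    a=cv2.approxPolyDP(c,3,True)[:,0]; print(len(c),a.tolist(),v.pt(a,.015).round(4).tolist())
E
```

```text
[173  33  31]
[174  14  94]
[100  23  33]
[160   8  92]
65 [[288, 282], [267, 287], [264, 293], [268, 298], [289, 293]] [[0.8723, 0.2326], [0.8835, 0.1922], [0.8973, 0.1865], [0.909, 0.1945], [0.8974, 0.2354]]
145 [[389, 250], [378, 247], [325, 267], [327, 276], [331, 278], [388, 258]] [[0.8033, 0.4177], [0.797, 0.3965], [0.8392, 0.3015], [0.859, 0.3068], [0.8635, 0.3147], [0.8201, 0.4181]]
122 [[245, 207], [224, 252], [223, 267]] [[0.717, 0.1516], [0.8067, 0.1115], [0.8388, 0.1085]]
100 [[72, 209], [70, 216], [103, 229], [105, 220]] [[0.7201, -0.1548], [0.7335, -0.1609], [0.7592, -0.1061], [0.7414, -0.0997]]
165 [[3, 55], [0, 130], [26, 68], [14, 57]] [[0.4696, -0.2114], [0.5816, -0.2457], [0.4879, -0.181], [0.4724, -0.1955]]
685 [[384, 29], [181, 35], [119, 34], [139, 43], [142, 66], [94, 76], [380, 66]] [[0.4357, 0.3601], [0.443, 0.0599], [0.4414, -0.0319], [0.4536, -0.0038], [0.4855, -0.003], [0.4996, -0.0788], [0.4864, 0.3607]]
```

```bash
sed -i 's/255,14\]/255,55]/' h.py; python3 - <<'E'
from h import *
v=View("wrist")
m=cv2.inRange(v.hsv,np.array([0,0,0]),np.array([180,255,60]))
m=cv2.morphologyEx(m,cv2.MORPH_OPEN,np.ones((7,7)))
cs,_=cv2.findContours(m,cv2.RETR_EXTERNAL,cv2.CHAIN_APPROX_NONE)
for c in cs:
    c=c[:,0]
    if cv2.contourArea(c)>8000 and c[:,1].min()<150:
        print(cv2.approxPolyDP(c,4,True)[:,0].tolist())
        if c[:,1].max()>230: continue
        def seg(ax,lo,hi,sel,z):
            q=c[(c[:,ax]>lo)&(c[:,ax]<hi)]; q=q[sel(q)]; P=v.pt(q,z); p,d=fitline(P); print(p.round(4),d.round(4),np.degrees(np.arctan2(d[1],d[0])).round(2)); return p,d
        cy=c[:,1].mean();cx=c[:,0].mean()
        seg(0,175,360,lambda q:q[:,1]<cy,.0155)
        seg(0,185,355,lambda q:q[:,1]>cy,.0155)
        seg(1,85,160,lambda q:q[:,0]<cx,.0155)
        seg(1,85,160,lambda q:q[:,0]>cx,.0155)
E
```

```text
[[379, 67], [154, 74], [148, 78], [150, 104], [158, 114], [166, 177], [370, 172]]
[0.4928 0.1714] [ 0.0242 -0.9997] -88.61
[0.6585 0.1947] [ 0.0242 -0.9997] -88.61
[0.5694 0.0099] [0.9925 0.1219] 7.0
[0.572  0.3626] [0.9997 0.0237] 1.36
```

```bash
cat >> h.py <<'E'
O=np.array([.5505,.1876]); TH=np.radians(1.38); RB=np.array([[np.cos(TH),-np.sin(TH)],[np.sin(TH),np.cos(TH)]])
def b2w(p): return O+np.atleast_2d(p)@RB.T
def w2b(p): return (np.atleast_2d(p)-O)@RB
E
python3 - <<'E'
from h import *
v=View("wrist")
cv2.imwrite("pics/c1.png",cv2.resize(v.im[20:90,60:260,::-1],None,fx=4,fy=4,interpolation=cv2.INTER_NEAREST))
print(w2b(v.pt([[212,50],[222,50],[217,39],[217,62]],.05)).round(4))
E
```

```text
[[-0.0849 -0.0762]
 [-0.0846 -0.0622]
 [-0.0987 -0.0683]
 [-0.0692 -0.0702]]
```

View pics/c1.png

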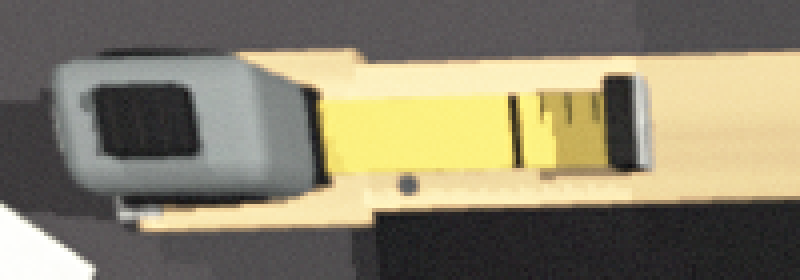

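play_rows([
  {"tx": 0.0334,"ty": -0.01285,"tz": 0.04375,"ax": 0,"ay": 0,"az": 0,"grip": 0.6},
  {"tx": 0.0334,"ty": -0.01285,"tz": 0.04375,"ax": 0,"ay": 0,"az": 0,"grip": 0.6},
  {"tx": 0.0334,"ty": -0.01285,"tz": 0.04375,"ax": 0,"ay": 0,"az": 0,"grip": 0.6},
  {"tx": 0.0334,"ty": -0.01285,"tz": 0.04375,"ax": 0,"ay": 0,"az": 0,"grip": 0.6},
  {"tx": 0.0334,"ty": -0.01285,"tz": 0.04375,"ax": 0,"ay": 0,"az": 0,"grip": 0.6},
  {"tx": 0,"ty": 0,"tz": 0.044,"ax": 0,"ay": 0,"az": -0.052,"grip": 0.6},
  {"tx": 0,"ty": 0,"tz": 0.044,"ax": 0,"ay": 0,"az": 0,"grip": 0.6},
  {"tx": 0,"ty": 0,"tz": 0.044,"ax": 0,"ay": 0,"az": 0,"grip": 0.6},
  {"tx": 0,"ty": 0,"tz": 0,"ax": 0,"ay": 0,"az": 0,"grip": 0.6},
  {"tx": 0,"ty": 0,"tz": 0,"ax": 0,"ay": 0,"az": 0,"grip": 0.6},
])

```text
time_s: 3.2
eef_pos: [0.4674, 0.117, 0.1209]
tool_rot: [-0.0, -0.013, 1.0, -0.0]
force: [1.2, 0.2, 0.8]
gripper_width: 0.034
gripper_force: 0.0
```

```bash
python3 - <<'E'
from h import *
v=View("wrist","pics/w3.png"); print(tool(),w2b(tool()[1][:2]))
# hook top corners: expected px of the hook at z .05
h=[[-.1,-.076],[-.07,-.076],[-.07,-.062],[-.1,-.062]]
P=np.c_[b2w(h),[.05]*4]; print(v.px(P).round(1))
E
```

```text
(3.25, array([0.4681, 0.1171, 0.1218]), array([[-9.997e-01, -2.580e-02,  1.800e-03],
       [-2.580e-02,  9.997e-01,  5.000e-04],
       [-1.800e-03,  4.000e-04, -1.000e+00]])) [[-0.08407397 -0.0684951 ]]
[[242.7 195.8]
 [243.2 237.2]
 [263.6 237.2]
 [264.2 195.8]]
```

View pics/w3.png

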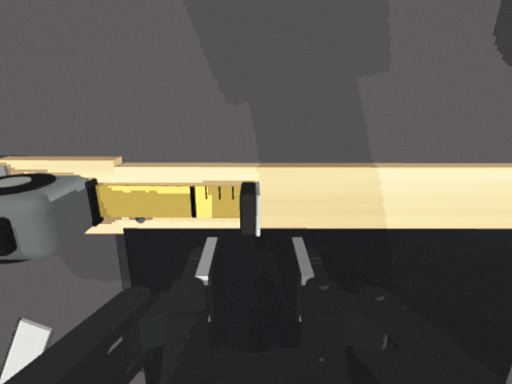

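play_rows([
  {"tx": 0,"ty": -0.0025,"tz": 0.0276,"ax": 0,"ay": 0,"az": 0,"grip": 0.6},
  {"tx": 0,"ty": 0,"tz": 0.0276,"ax": 0,"ay": 0,"az": 0,"grip": 0.6},
  {"tx": 0,"ty": 0,"tz": 0.0276,"ax": 0,"ay": 0,"az": 0,"grip": 0.6},
  {"tx": 0,"ty": 0,"tz": 0,"ax": 0,"ay": 0,"az": 0,"grip": 0.9},
  {"tx": 0,"ty": 0,"tz": 0,"ax": 0,"ay": 0,"az": 0,"grip": 1},
  {"tx": 0,"ty": 0,"tz": 0,"ax": 0,"ay": 0,"az": 0,"grip": 1},
  {"tx": 0,"ty": 0,"tz": 0,"ax": 0,"ay": 0,"az": 0,"grip": 1},
], force=40)

```text
time_s: 3.95
eef_pos: [0.4695, 0.1147, 0.0574]
tool_rot: [0.003, -0.012, 1.0, 0.0]
force: [-0.8, -2.2, 9.7]
gripper_width: 0.0128
gripper_force: 49.0
```

play_rows([
  {"tx": 0,"ty": 0.0296,"tz": -0.002,"ax": 0,"ay": 0,"az": 0,"grip": 1},
  {"tx": 0,"ty": 0.0296,"tz": 0,"ax": 0,"ay": 0,"az": 0,"grip": 1},
  {"tx": 0,"ty": 0.0296,"tz": 0,"ax": 0,"ay": 0,"az": 0,"grip": 1},
  {"tx": 0,"ty": 0.0296,"tz": 0,"ax": 0,"ay": 0,"az": 0,"grip": 1},
  {"tx": 0,"ty": 0.0296,"tz": 0,"ax": 0,"ay": 0,"az": 0,"grip": 1},
  {"tx": 0,"ty": 0.0296,"tz": 0,"ax": 0,"ay": 0,"az": 0,"grip": 1},
  {"tx": 0,"ty": 0.0296,"tz": 0,"ax": 0,"ay": 0,"az": 0,"grip": 1},
  {"tx": 0,"ty": 0.0296,"tz": 0,"ax": 0,"ay": 0,"az": 0,"grip": 1},
  {"tx": 0,"ty": 0.0296,"tz": 0,"ax": 0,"ay": 0,"az": 0,"grip": 1},
  {"tx": 0,"ty": 0.0296,"tz": 0,"ax": 0,"ay": 0,"az": 0,"grip": 1},
  {"tx": 0,"ty": 0,"tz": 0,"ax": 0,"ay": 0,"az": 0,"grip": 1},
  {"tx": 0,"ty": 0,"tz": 0,"ax": 0,"ay": 0,"az": 0,"grip": 1},
  {"tx": 0,"ty": 0,"tz": 0,"ax": 0,"ay": 0,"az": 0,"grip": 1},
])

```text
time_s: 5.25
eef_pos: [0.4636, 0.3524, 0.0576]
tool_rot: [0.002, -0.012, 1.0, 0.002]
force: [4.3, 1.9, -7.5]
gripper_width: 0.0123
gripper_force: 43.8
```

```bash
python3 - <<'E'
from h import *
v=View("wrist","pics/w4.png"); print(tool(),w2b(tool()[1][:2]),env.sense()["force"])
E
```

```text
(5.3, array([0.4636, 0.3523, 0.0576]), array([[-0.9997, -0.0249,  0.0043],
       [-0.0249,  0.9997,  0.0031],
       [-0.0044,  0.003 , -1.    ]])) [[-0.08290829  0.16674506]] [ 5.67825448  1.81944181 -6.60754878]
```

View pics/w4.png

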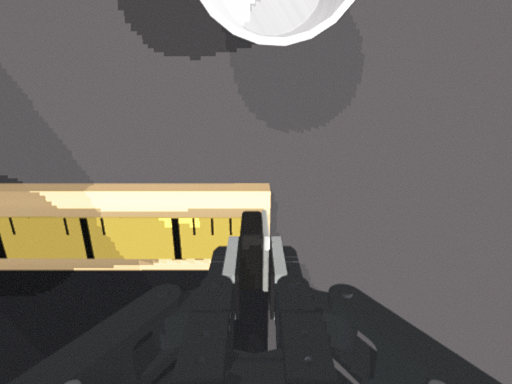

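```bash
python3 - <<'E'
from h import *
v=View("wrist")
print("lines",w2b(v.pt([[176.5,240],[85.5,240]],.023)).round(4),"end",w2b(v.pt([[270.5,200],[270.5,255]],.015)).round(4))
print("hook face",w2b(v.pt([[269,235],[262,215]],.05)).round(4))
# gradient-based on a row average
r=v.im[236:246,:,2].astype(float).mean(0); r2=v.im[225:250].astype(float).mean((0,2))
print(r2[76:96].round(),r2[166:188].round(), v.im[190:210,262:280].astype(float).mean((0,2)).round())
E
```

```text
lines [[-0.0849  0.124 ]
 [-0.0849  0.0738]] end [[-0.1054  0.1761]
 [-0.0707  0.1767]]
hook face [[-0.1016  0.1736]
 [-0.1114  0.1704]]
[148. 148. 148. 149. 145. 126.  99.  73.  46.  22.  14.  18.  35.  61.
  89. 118. 140. 149. 149. 149.] [181. 182. 181. 182. 183. 178. 134.  70.  27.  17.  17.  15.  29.  70.
 134. 173. 178. 177. 178. 178. 177. 177.] [236. 238. 239. 240. 240. 240. 241. 240. 212. 114.  98. 100. 102. 106.
 106. 108. 111. 111.]
```

play_rows([
  {"tx": 0,"ty": 0.002,"tz": 0,"ax": 0,"ay": 0,"az": 0,"grip": 1},
  {"tx": 0,"ty": 0,"tz": 0,"ax": 0,"ay": 0,"az": 0,"grip": 1},
  {"tx": 0,"ty": 0,"tz": 0,"ax": 0,"ay": 0,"az": 0,"grip": 1},
  {"tx": 0,"ty": 0,"tz": 0,"ax": 0,"ay": 0,"az": 0,"grip": 0.6},
  {"tx": 0,"ty": 0,"tz": 0,"ax": 0,"ay": 0,"az": 0,"grip": 0.6},
  {"tx": 0,"ty": 0,"tz": 0,"ax": 0,"ay": 0,"az": 0,"grip": 0.6},
  {"tx": 0,"ty": 0,"tz": -0.05,"ax": 0,"ay": 0,"az": 0,"grip": 0.6},
  {"tx": 0,"ty": 0,"tz": -0.06,"ax": 0,"ay": 0,"az": 0,"grip": 0.6},
  {"tx": 0,"ty": 0,"tz": -0.06,"ax": 0,"ay": 0,"az": 0,"grip": 0.6},
  {"tx": 0,"ty": 0,"tz": 0,"ax": 0,"ay": 0,"az": 0,"grip": 0.6},
  {"tx": 0,"ty": 0,"tz": 0,"ax": 0,"ay": 0,"az": 0,"grip": 0.6},
])

```text
time_s: 6.45
eef_pos: [0.4612, 0.3535, 0.1936]
tool_rot: [0.001, -0.013, 1.0, 0.001]
force: [-0.1, -0.2, -0.6]
gripper_width: 0.0344
gripper_force: 0.0
```

```bash
python3 - <<'E'
from h import *
v=View("wrist","pics/w5.png"); print(tool(),w2b(tool()[1][:2]))
P=np.c_[b2w([[-.085,.125],[-.085,.075],[-.085,.025]]),[.023]*3]; q=v.px(P); print(q.round(1))
for a in q: 
    r=v.im[int(a[1])-4:int(a[1])+5].astype(float).mean((0,2)); i=int(a[0]); lo=max(i-12,0); k=np.arange(lo,i+13); w=np.clip(90-r[lo:i+13],0,None); c=(k*w).sum()/w.sum(); print(c, w2b(v.pt([[c,a[1]]],.023)))
e=v.px(np.r_[b2w([[-.105,.175]])[0],.015]); print(e)
r=v.im[int(e[0,1])].astype(int).sum(1)//3; i=int(e[0,0]); print(i-8,r[i-8:i+9])
E
```

```text
(6.5, array([0.4605, 0.3528, 0.1921]), array([[-9.996e-01, -2.650e-02, -5.000e-04],
       [-2.650e-02,  9.996e-01, -3.000e-04],
       [ 5.000e-04, -2.000e-04, -1.000e+00]])) [[-0.08599535  0.16731957]]
[[209.7 176.6]
 [158.5 176.5]
 [107.3 176.5]]
208.46545667447307 [[-0.08499815  0.12380335]]
157.6963507625272 [[-0.0849988   0.07422339]]
107.20772580950576 [[-0.08499993  0.02495353]]
[[260.85156997 154.8296378 ]]
252 [244 244 244 244 244 244 244 244 244 242 154  97  98 111 112 109 108]
```

View pics/w5.png

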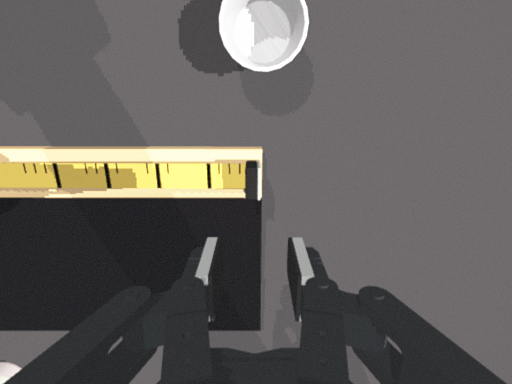

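play_rows([
  {"tx": -0.0069,"ty": -0.0563,"tz": -0.0133,"ax": 0,"ay": 0,"az": 0,"grip": 0.6},
  {"tx": -0.0069,"ty": -0.0563,"tz": -0.0133,"ax": 0,"ay": 0,"az": 0,"grip": 0.6},
  {"tx": -0.0069,"ty": -0.0563,"tz": -0.0133,"ax": 0,"ay": 0,"az": 0,"grip": 0.6},
  {"tx": -0.0069,"ty": -0.0563,"tz": -0.0133,"ax": 0,"ay": 0,"az": 0,"grip": 0.6},
  {"tx": -0.0069,"ty": -0.0563,"tz": -0.0133,"ax": 0,"ay": 0,"az": 0,"grip": 0.6},
  {"tx": -0.0069,"ty": -0.0563,"tz": -0.0133,"ax": 0,"ay": 0,"az": 0,"grip": 0.6},
  {"tx": -0.0069,"ty": -0.0563,"tz": -0.0133,"ax": 0,"ay": 0,"az": 0,"grip": 0.6},
  {"tx": -0.0069,"ty": -0.0563,"tz": -0.0133,"ax": 0,"ay": 0,"az": 0,"grip": 0.6},
  {"tx": -0.0069,"ty": -0.0563,"tz": -0.0133,"ax": 0,"ay": 0,"az": 0,"grip": 0.6},
  {"tx": -0.0069,"ty": -0.0563,"tz": -0.0133,"ax": 0,"ay": 0,"az": 0,"grip": 0.6},
  {"tx": -0.0069,"ty": -0.0563,"tz": -0.0133,"ax": 0,"ay": 0,"az": 0,"grip": 0.6},
  {"tx": -0.0069,"ty": -0.0563,"tz": -0.0133,"ax": 0,"ay": 0,"az": 0,"grip": 0.6},
  {"tx": -0.0069,"ty": -0.0563,"tz": -0.0133,"ax": 0,"ay": 0,"az": 0,"grip": 0.6},
  {"tx": -0.0069,"ty": -0.0563,"tz": -0.0133,"ax": 0,"ay": 0,"az": 0,"grip": 0.6},
  {"tx": -0.0069,"ty": -0.0563,"tz": -0.0133,"ax": 0,"ay": 0,"az": 0,"grip": 0.6},
  {"tx": 0,"ty": 0,"tz": 0,"ax": 0,"ay": 0,"az": 0,"grip": 0.6},
  {"tx": 0,"ty": 0,"tz": 0,"ax": 0,"ay": 0,"az": 0,"grip": 0.6},
])

```text
time_s: 8.2
eef_pos: [0.5606, -0.3208, 0.3492]
tool_rot: [-0.002, -0.012, 1.0, 0.001]
force: [-0.2, 0.9, -0.6]
gripper_width: 0.0343
gripper_force: 0.0
```

```bash
cat >> h.py <<'E'
def slats(v,z=.028,lo=(10,70,150),hi=(32,255,255)):
    """oak blobs of slat size: top-face minAreaRect on plane z, world frame"""
    out=[]
    for c in v.blobs(lo,hi,300):
        (x,y),(a,b),_=cv2.minAreaRect(v.pt(c,z).astype(np.float32)*1000)
        box=cv2.boxPoints(cv2.minAreaRect(v.pt(c,z).astype(np.float32)*1000))
        e=max((box[1]-box[0],box[2]-box[1]),key=np.linalg.norm)
        out.append([x/1000,y/1000,max(a,b),min(a,b),np.degrees(np.arctan2(e[1],e[0]))%180,*c.mean(0)])
    return np.array(out)
E
sed -i 's/^O=.*;TH/&/; s/O=np.array(\[.5505,.1876\])/O=np.array([.5505,.1881])/' h.py
python3 - <<'E'
from h import *
np.set_printoptions(suppress=True)
v=View("wrist","pics/w6.png"); print(tool()); print(slats(v).round(3))
E
```

```text
(8.25, array([ 0.561 , -0.3189,  0.3494]), array([[-0.9996, -0.027 , -0.0034],
       [-0.027 ,  0.9996,  0.0031],
       [ 0.0033,  0.0032, -1.    ]]))
[[  0.538  -0.238 148.464  23.428 145.443 313.302 132.969]
 [  0.504  -0.281 148.609  23.582 142.278 284.928 107.441]
 [  0.453  -0.36  148.656  24.759 143.468 227.662  65.968]
 [  0.419  -0.4   136.914  27.289 142.076 195.778  39.425]]
```

View pics/w6.png

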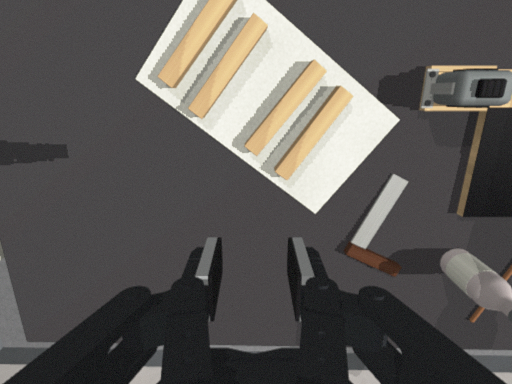

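The wrist view shows four slats on the sheet, at (313,133), (285,107), (228,66) and (197,40). They lie at roughly 143° in the world frame, and the other two slots are empty. So four slats go to lines 1–4.

play_rows([
  {"tx": 0.013,"ty": 0.051,"tz": 0,"ax": 0,"ay": 0,"az": 0,"grip": 0.6},
  {"tx": 0.013,"ty": 0.051,"tz": 0,"ax": 0,"ay": 0,"az": 0,"grip": 0.6},
  {"tx": 0,"ty": 0,"tz": 0.045,"ax": 0,"ay": 0,"az": 0.252,"grip": 0.6},
  {"tx": 0,"ty": 0,"tz": 0.045,"ax": 0,"ay": 0,"az": 0.252,"grip": 0.6},
  {"tx": 0,"ty": 0,"tz": 0.045,"ax": 0,"ay": 0,"az": 0.252,"grip": 0.6},
  {"tx": 0,"ty": 0,"tz": 0.045,"ax": 0,"ay": 0,"az": 0.252,"grip": 0.6},
  {"tx": 0,"ty": 0,"tz": 0.045,"ax": 0,"ay": 0,"az": 0.252,"grip": 0.6},
  {"tx": 0,"ty": 0,"tz": 0,"ax": 0,"ay": 0,"az": 0,"grip": 0.6},
  {"tx": 0,"ty": 0,"tz": 0,"ax": 0,"ay": 0,"az": 0,"grip": 0.6},
  {"tx": 0,"ty": 0,"tz": 0,"ax": 0,"ay": 0,"az": 0,"grip": 0.6},
])

```text
time_s: 9.25
eef_pos: [0.5399, -0.2386, 0.1734]
tool_rot: [0.001, 0.296, 0.955, 0.0]
force: [0.4, 0.2, -0.0]
gripper_width: 0.0338
gripper_force: 0.0
```

```bash
cat >> h.py <<'E'
def delta(p,ang=None):
    """tool-axes shift (m, and interface units) from here to world p; az units to bring tool y to ang deg (mod 180)"""
    s=env.sense(); M=rot(s).as_matrix(); d=M.T@(np.array(p)-s["eef_pos"])
    a=np.degrees(np.arctan2(M[1,1],M[0,1])); az=0
    if ang is not None: az=-np.radians((ang-a+90)%180-90)/.5
    print("eef",s["eef_pos"].round(4),"toolY",a.round(2),"d mm",(d*1000).round(1),"units",(d/.8).round(4),"az",round(float(az),3),"t",s["time_s"])
E
python3 - <<'E'
from h import *
np.set_printoptions(suppress=True)
v=View("wrist"); S=slats(v); print(S.round(3))
delta([.538,-.238,.033],145.4-90)
E
```

```text
[[  0.538  -0.237 147.74   23.407 145.501 254.131 173.631]
 [  0.454  -0.357 149.087  29.517 143.309  88.491 172.519]
 [  0.504  -0.279 148.507  25.475 141.471 193.564 166.676]
 [  0.415  -0.394 148.971  30.462 142.21   26.765 159.773]]
eef [ 0.54   -0.239   0.1736] toolY 55.53 d mm [  2.7  -0.5 140.6] units [ 0.0033 -0.0006  0.1758] az 0.004 t 9.3
```

play_rows([
  {"tx": 0.0033,"ty": 0,"tz": 0.05,"ax": 0,"ay": 0,"az": 0,"grip": 0.6},
  {"tx": 0,"ty": 0,"tz": 0.05,"ax": 0,"ay": 0,"az": 0,"grip": 0.6},
  {"tx": 0,"ty": 0,"tz": 0.045,"ax": 0,"ay": 0,"az": 0,"grip": 0.6},
  {"tx": 0,"ty": 0,"tz": 0.03,"ax": 0,"ay": 0,"az": 0,"grip": 0.6},
  {"tx": 0,"ty": 0,"tz": 0,"ax": 0,"ay": 0,"az": 0,"grip": 0.6},
  {"tx": 0,"ty": 0,"tz": 0,"ax": 0,"ay": 0,"az": 0,"grip": 0.8},
  {"tx": 0,"ty": 0,"tz": 0,"ax": 0,"ay": 0,"az": 0,"grip": 0.9},
  {"tx": 0,"ty": 0,"tz": 0,"ax": 0,"ay": 0,"az": 0,"grip": 0.9},
  {"tx": 0,"ty": 0,"tz": 0,"ax": 0,"ay": 0,"az": 0,"grip": 0.9},
], force=60)

```text
time_s: 10.2
eef_pos: [0.5371, -0.2379, 0.0329]
tool_rot: [0.001, 0.297, 0.955, -0.0]
force: [-1.7, 1.4, 5.6]
gripper_width: 0.0227
gripper_force: 61.9
```

play_rows([
  {"tx": 0,"ty": 0,"tz": -0.05,"ax": 0,"ay": 0,"az": 0,"grip": 0.9},
  {"tx": 0,"ty": 0,"tz": -0.05,"ax": 0,"ay": 0,"az": 0,"grip": 0.9},
  {"tx": 0,"ty": 0,"tz": -0.05,"ax": 0,"ay": 0,"az": 0,"grip": 0.9},
  {"tx": 0.0295,"ty": 0.0494,"tz": 0,"ax": 0,"ay": 0,"az": 0,"grip": 0.9},
  {"tx": 0.0295,"ty": 0.0494,"tz": 0,"ax": 0,"ay": 0,"az": 0,"grip": 0.9},
  {"tx": 0.0295,"ty": 0.0494,"tz": 0,"ax": 0,"ay": 0,"az": 0,"grip": 0.9},
  {"tx": 0.0295,"ty": 0.0494,"tz": 0,"ax": 0,"ay": 0,"az": 0,"grip": 0.9},
  {"tx": 0.0295,"ty": 0.0494,"tz": 0,"ax": 0,"ay": 0,"az": 0,"grip": 0.9},
  {"tx": 0.0295,"ty": 0.0494,"tz": 0,"ax": 0,"ay": 0,"az": 0,"grip": 0.9},
  {"tx": 0.0295,"ty": 0.0494,"tz": 0,"ax": 0,"ay": 0,"az": 0,"grip": 0.9},
  {"tx": 0.0295,"ty": 0.0494,"tz": 0,"ax": 0,"ay": 0,"az": 0,"grip": 0.9},
  {"tx": 0.0295,"ty": 0.0494,"tz": 0,"ax": 0,"ay": 0,"az": 0,"grip": 0.9},
  {"tx": 0.0295,"ty": 0.0494,"tz": 0,"ax": 0,"ay": 0,"az": 0,"grip": 0.9},
  {"tx": 0.0295,"ty": 0.0494,"tz": 0,"ax": 0,"ay": 0,"az": 0,"grip": 0.9},
  {"tx": 0.0295,"ty": 0.0494,"tz": 0,"ax": 0,"ay": 0,"az": 0,"grip": 0.9},
  {"tx": 0,"ty": 0,"tz": 0,"ax": 0,"ay": 0,"az": -0.251,"grip": 0.9},
  {"tx": 0,"ty": 0,"tz": 0,"ax": 0,"ay": 0,"az": -0.251,"grip": 0.9},
  {"tx": 0,"ty": 0,"tz": 0,"ax": 0,"ay": 0,"az": -0.251,"grip": 0.9},
  {"tx": 0,"ty": 0,"tz": 0,"ax": 0,"ay": 0,"az": -0.251,"grip": 0.9},
  {"tx": 0,"ty": 0,"tz": 0,"ax": 0,"ay": 0,"az": -0.251,"grip": 0.9},
])

```text
time_s: 12.2
eef_pos: [0.5724, 0.3134, 0.1519]
tool_rot: [0.0, -0.015, 1.0, -0.0]
force: [-0.3, -0.4, -0.5]
gripper_width: 0.0227
gripper_force: 61.0
```

```bash
python3 - <<'E'
from h import *
np.set_printoptions(suppress=True)
v=View("wrist","pics/w7.png"); print(slats(v,.14).round(3)); s=env.sense(); print(s["gripper_width"],s["gripper_force"],s["force"])
delta([*b2w([.025,.125])[0],.0465],91.38)
E
```

```text
[[  0.562   0.313 128.571  24.992   1.67  254.464 227.237]
 [  0.477   0.273 127.108  25.63   91.637 165.801  47.294]]
0.022354504500306186 60.97750782966614 [ 0.10655718 -0.22147866 -0.35622585]
eef [0.5725 0.3132 0.1519] toolY 91.9 d mm [  0.    0.5 105.4] units [0.     0.0006 0.1318] az 0.018 t 12.25
```

View pics/w7.png

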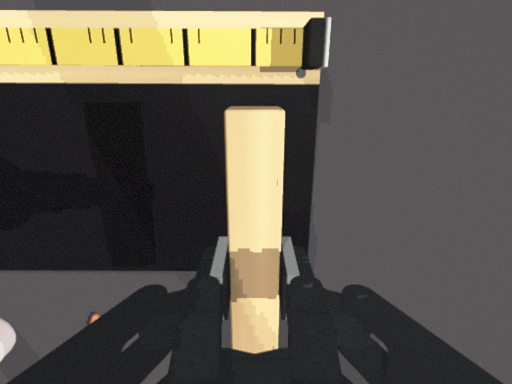

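play_rows([
  {"tx": 0,"ty": 0.0006,"tz": 0.045,"ax": 0,"ay": 0,"az": 0.018,"grip": 0.9},
  {"tx": 0,"ty": 0,"tz": 0.045,"ax": 0,"ay": 0,"az": 0,"grip": 0.9},
  {"tx": 0,"ty": 0,"tz": 0.03,"ax": 0,"ay": 0,"az": 0,"grip": 0.9},
  {"tx": 0,"ty": 0,"tz": 0.013,"ax": 0,"ay": 0,"az": 0,"grip": 0.9},
  {"tx": 0,"ty": 0,"tz": 0,"ax": 0,"ay": 0,"az": 0,"grip": 0.9},
  {"tx": 0,"ty": 0,"tz": 0,"ax": 0,"ay": 0,"az": 0,"grip": 0.9},
])

```text
time_s: 12.85
eef_pos: [0.5731, 0.3144, 0.046]
tool_rot: [0.001, -0.007, 1.0, 0.0]
force: [-0.0, -0.3, -0.4]
gripper_width: 0.0226
gripper_force: 61.9
```

play_rows([
  {"tx": 0,"ty": 0,"tz": 0.002,"ax": 0,"ay": 0,"az": 0,"grip": 0.9},
  {"tx": 0,"ty": 0,"tz": 0,"ax": 0,"ay": 0,"az": 0,"grip": 0.6},
  {"tx": 0,"ty": 0,"tz": 0,"ax": 0,"ay": 0,"az": 0,"grip": 0.6},
  {"tx": 0,"ty": 0,"tz": 0,"ax": 0,"ay": 0,"az": 0,"grip": 0.6},
  {"tx": 0,"ty": 0,"tz": -0.045,"ax": 0,"ay": 0,"az": 0,"grip": 0.6},
  {"tx": 0,"ty": 0,"tz": -0.045,"ax": 0,"ay": 0,"az": 0,"grip": 0.6},
  {"tx": 0,"ty": 0,"tz": -0.06,"ax": 0,"ay": 0,"az": 0,"grip": 0.6},
  {"tx": 0,"ty": 0,"tz": 0,"ax": 0,"ay": 0,"az": 0,"grip": 0.6},
])

```text
time_s: 13.65
eef_pos: [0.5766, 0.3165, 0.1706]
tool_rot: [0.006, -0.007, 1.0, 0.004]
force: [0.3, 0.9, 0.0]
gripper_width: 0.0343
gripper_force: 0.0
```

```bash
python3 - <<'E'
from h import *
np.set_printoptions(suppress=True)
v=View("wrist","pics/w8.png"); S=slats(v,.039); print(S.round(3), w2b(S[:,:2]).round(4))
delta([.504,-.280,.15],52)
E
```

```text
[[  0.573   0.315 148.947  23.74    0.772 250.974 175.132]
 [  0.466   0.24  234.163  46.023  91.382 144.379  46.142]] [[ 0.026   0.1261]
 [-0.0828  0.0542]]
eef [0.5748 0.3154 0.1676] toolY 90.82 d mm [  79.5 -594.4   14.5] units [ 0.0993 -0.743   0.0181] az 1.355 t 13.7
```

play_rows([
  {"tx": 0.0076,"ty": -0.0572,"tz": 0,"ax": 0,"ay": 0,"az": 0,"grip": 0.6},
  {"tx": 0.0076,"ty": -0.0572,"tz": 0,"ax": 0,"ay": 0,"az": 0,"grip": 0.6},
  {"tx": 0.0076,"ty": -0.0572,"tz": 0,"ax": 0,"ay": 0,"az": 0,"grip": 0.6},
  {"tx": 0.0076,"ty": -0.0572,"tz": 0,"ax": 0,"ay": 0,"az": 0,"grip": 0.6},
  {"tx": 0.0076,"ty": -0.0572,"tz": 0,"ax": 0,"ay": 0,"az": 0,"grip": 0.6},
  {"tx": 0.0076,"ty": -0.0572,"tz": 0,"ax": 0,"ay": 0,"az": 0,"grip": 0.6},
  {"tx": 0.0076,"ty": -0.0572,"tz": 0,"ax": 0,"ay": 0,"az": 0,"grip": 0.6},
  {"tx": 0.0076,"ty": -0.0572,"tz": 0,"ax": 0,"ay": 0,"az": 0,"grip": 0.6},
  {"tx": 0.0076,"ty": -0.0572,"tz": 0,"ax": 0,"ay": 0,"az": 0,"grip": 0.6},
  {"tx": 0.0076,"ty": -0.0572,"tz": 0,"ax": 0,"ay": 0,"az": 0,"grip": 0.6},
  {"tx": 0.0076,"ty": -0.0572,"tz": 0,"ax": 0,"ay": 0,"az": 0,"grip": 0.6},
  {"tx": 0.0076,"ty": -0.0572,"tz": 0,"ax": 0,"ay": 0,"az": 0,"grip": 0.6},
  {"tx": 0.0076,"ty": -0.0572,"tz": 0,"ax": 0,"ay": 0,"az": 0,"grip": 0.6},
  {"tx": 0,"ty": 0,"tz": 0,"ax": 0,"ay": 0,"az": 0.271,"grip": 0.6},
  {"tx": 0,"ty": 0,"tz": 0,"ax": 0,"ay": 0,"az": 0.271,"grip": 0.6},
  {"tx": 0,"ty": 0,"tz": 0,"ax": 0,"ay": 0,"az": 0.271,"grip": 0.6},
  {"tx": 0,"ty": 0,"tz": 0,"ax": 0,"ay": 0,"az": 0.271,"grip": 0.6},
  {"tx": 0,"ty": 0,"tz": 0,"ax": 0,"ay": 0,"az": 0.271,"grip": 0.6},
  {"tx": 0,"ty": 0,"tz": 0,"ax": 0,"ay": 0,"az": 0,"grip": 0.6},
  {"tx": 0,"ty": 0,"tz": 0,"ax": 0,"ay": 0,"az": 0,"grip": 0.6},
])

```text
time_s: 15.7
eef_pos: [0.5019, -0.2816, 0.1629]
tool_rot: [-0.001, 0.324, 0.946, 0.0]
force: [-0.2, 0.4, -0.4]
gripper_width: 0.0338
gripper_force: 0.0
```

```bash
python3 - <<'E'
from h import *
np.set_printoptions(suppress=True)
v=View("wrist"); S=slats(v); print(S.round(3))
n=S[np.argmin(np.hypot(S[:,0]-.504,S[:,1]+.28))]
delta([*n[:2],.033],n[4]-90)
E
```

```text
[[  0.452  -0.359 148.75   23.28  143.523 147.954 188.78 ]
 [  0.504  -0.279 147.56   23.074 142.423 257.543 180.633]
 [  0.413  -0.397 147.577  23.346 142.164  84.947 180.851]]
eef [ 0.502  -0.2817  0.163 ] toolY 52.19 d mm [ -0.4   3.  130. ] units [-0.0004  0.0037  0.1625] az -0.008 t 15.75
```

play_rows([
  {"tx": 0,"ty": 0.0037,"tz": 0.05,"ax": 0,"ay": 0,"az": -0.008,"grip": 0.6},
  {"tx": 0,"ty": 0,"tz": 0.05,"ax": 0,"ay": 0,"az": 0,"grip": 0.6},
  {"tx": 0,"ty": 0,"tz": 0.04,"ax": 0,"ay": 0,"az": 0,"grip": 0.6},
  {"tx": 0,"ty": 0,"tz": 0.0225,"ax": 0,"ay": 0,"az": 0,"grip": 0.6},
  {"tx": 0,"ty": 0,"tz": 0,"ax": 0,"ay": 0,"az": 0,"grip": 0.6},
  {"tx": 0,"ty": 0,"tz": 0,"ax": 0,"ay": 0,"az": 0,"grip": 0.8},
  {"tx": 0,"ty": 0,"tz": 0,"ax": 0,"ay": 0,"az": 0,"grip": 0.9},
  {"tx": 0,"ty": 0,"tz": 0,"ax": 0,"ay": 0,"az": 0,"grip": 0.9},
  {"tx": 0,"ty": 0,"tz": 0,"ax": 0,"ay": 0,"az": 0,"grip": 0.9},
  {"tx": 0,"ty": 0,"tz": -0.05,"ax": 0,"ay": 0,"az": 0,"grip": 0.9},
  {"tx": 0,"ty": 0,"tz": -0.05,"ax": 0,"ay": 0,"az": 0,"grip": 0.9},
  {"tx": 0,"ty": 0,"tz": -0.05,"ax": 0,"ay": 0,"az": 0,"grip": 0.9},
  {"tx": 0,"ty": 0,"tz": 0,"ax": 0,"ay": 0,"az": 0,"grip": 0.9},
])

```text
time_s: 17.05
eef_pos: [0.5073, -0.2813, 0.1593]
tool_rot: [0.006, 0.324, 0.946, -0.001]
force: [1.6, 0.1, -0.6]
gripper_width: 0.0226
gripper_force: 61.3
```

```bash
python3 - <<'E'
from h import *
delta([*b2w([.025,.075])[0],.15],91.38); print(env.sense()["gripper_width"])
E
```

```text
eef [ 0.5073 -0.2813  0.1593] toolY 52.23 d mm [281.4 471.5   7.3] units [0.3518 0.5893 0.0091] az -1.366 t 17.05
0.02258177255349848
```

play_rows([
  {"tx": 0.0293,"ty": 0.0491,"tz": 0,"ax": 0,"ay": 0,"az": 0,"grip": 0.9},
  {"tx": 0.0293,"ty": 0.0491,"tz": 0,"ax": 0,"ay": 0,"az": 0,"grip": 0.9},
  {"tx": 0.0293,"ty": 0.0491,"tz": 0,"ax": 0,"ay": 0,"az": 0,"grip": 0.9},
  {"tx": 0.0293,"ty": 0.0491,"tz": 0,"ax": 0,"ay": 0,"az": 0,"grip": 0.9},
  {"tx": 0.0293,"ty": 0.0491,"tz": 0,"ax": 0,"ay": 0,"az": 0,"grip": 0.9},
  {"tx": 0.0293,"ty": 0.0491,"tz": 0,"ax": 0,"ay": 0,"az": 0,"grip": 0.9},
  {"tx": 0.0293,"ty": 0.0491,"tz": 0,"ax": 0,"ay": 0,"az": 0,"grip": 0.9},
  {"tx": 0.0293,"ty": 0.0491,"tz": 0,"ax": 0,"ay": 0,"az": 0,"grip": 0.9},
  {"tx": 0.0293,"ty": 0.0491,"tz": 0,"ax": 0,"ay": 0,"az": 0,"grip": 0.9},
  {"tx": 0.0293,"ty": 0.0491,"tz": 0,"ax": 0,"ay": 0,"az": 0,"grip": 0.9},
  {"tx": 0.0293,"ty": 0.0491,"tz": 0,"ax": 0,"ay": 0,"az": 0,"grip": 0.9},
  {"tx": 0.0293,"ty": 0.0491,"tz": 0,"ax": 0,"ay": 0,"az": 0,"grip": 0.9},
  {"tx": 0,"ty": 0,"tz": 0,"ax": 0,"ay": 0,"az": -0.273,"grip": 0.9},
  {"tx": 0,"ty": 0,"tz": 0,"ax": 0,"ay": 0,"az": -0.273,"grip": 0.9},
  {"tx": 0,"ty": 0,"tz": 0,"ax": 0,"ay": 0,"az": -0.273,"grip": 0.9},
  {"tx": 0,"ty": 0,"tz": 0,"ax": 0,"ay": 0,"az": -0.273,"grip": 0.9},
  {"tx": 0,"ty": 0,"tz": 0,"ax": 0,"ay": 0,"az": -0.273,"grip": 0.9},
  {"tx": 0,"ty": 0,"tz": 0,"ax": 0,"ay": 0,"az": 0,"grip": 0.9},
  {"tx": 0,"ty": 0,"tz": 0,"ax": 0,"ay": 0,"az": 0,"grip": 0.9},
  {"tx": 0,"ty": 0,"tz": 0,"ax": 0,"ay": 0,"az": 0,"grip": 0.9},
])

```text
time_s: 19.05
eef_pos: [0.5701, 0.2653, 0.1535]
tool_rot: [-0.0, -0.011, 1.0, -0.0]
force: [-0.3, 0.4, -0.8]
gripper_width: 0.0228
gripper_force: 64.7
```

```bash
cat > pl.py <<'E'
import sys
from h import *
np.set_printoptions(suppress=True)
v=View("wrist"); s=env.sense()
# held slat: near end edges at slat-top height
zt=s["eef_pos"][2]-.0289+.024
for z in(zt,.039):
    S=slats(v,z); print("z",round(z,3),np.c_[S,w2b(S[:,:2])].round(4).tolist())
print(s["gripper_width"],s["gripper_force"])
delta([*b2w([.025,float(sys.argv[1])])[0],.0445],91.38)
E
python3 pl.py .075
```

```text
z 0.149 [[0.5563, 0.2654, 121.1597, 23.3251, 1.3328, 253.6604, 230.0472, 0.0077, 0.0772], [0.5334, 0.2905, 78.677, 12.549, 0.7799, 317.0469, 186.8516, -0.0147, 0.1028], [0.4771, 0.2388, 143.3764, 24.0997, 91.3859, 164.93, 54.7966, -0.0722, 0.0524]]
z 0.039 [[0.6168, 0.2669, 229.8551, 44.2506, 1.3328, 253.6604, 230.0472, 0.0682, 0.0771], [0.5733, 0.3145, 149.2601, 23.807, 0.7798, 317.0469, 186.8516, 0.0259, 0.1258], [0.4666, 0.2162, 272.0029, 45.7202, 91.3859, 164.93, 54.7966, -0.0832, 0.0302]]
0.0227202403667916 64.73736047744751
eef [0.5701 0.2653 0.1535] toolY 91.27 d mm [ -3.5  -1.7 109. ] units [-0.0044 -0.0021  0.1362] az -0.004 t 19.1
```

play_rows([
  {"tx": -0.0044,"ty": -0.0021,"tz": 0.045,"ax": 0,"ay": 0,"az": 0,"grip": 0.9},
  {"tx": 0,"ty": 0,"tz": 0.045,"ax": 0,"ay": 0,"az": 0,"grip": 0.9},
  {"tx": 0,"ty": 0,"tz": 0.03,"ax": 0,"ay": 0,"az": 0,"grip": 0.9},
  {"tx": 0,"ty": 0,"tz": 0.015,"ax": 0,"ay": 0,"az": 0,"grip": 0.9},
  {"tx": 0,"ty": 0,"tz": 0,"ax": 0,"ay": 0,"az": 0,"grip": 0.9},
  {"tx": 0,"ty": 0,"tz": 0.001,"ax": 0,"ay": 0,"az": 0,"grip": 0.9},
  {"tx": 0,"ty": 0,"tz": 0,"ax": 0,"ay": 0,"az": 0,"grip": 0.75},
  {"tx": 0,"ty": 0,"tz": 0,"ax": 0,"ay": 0,"az": 0,"grip": 0.6},
  {"tx": 0,"ty": 0,"tz": 0,"ax": 0,"ay": 0,"az": 0,"grip": 0.6},
  {"tx": 0,"ty": 0,"tz": 0,"ax": 0,"ay": 0,"az": 0,"grip": 0.6},
  {"tx": 0,"ty": 0,"tz": -0.045,"ax": 0,"ay": 0,"az": 0,"grip": 0.6},
  {"tx": 0,"ty": 0,"tz": -0.045,"ax": 0,"ay": 0,"az": 0,"grip": 0.6},
  {"tx": 0,"ty": 0,"tz": -0.06,"ax": 0,"ay": 0,"az": 0,"grip": 0.6},
  {"tx": 0,"ty": 0,"tz": 0,"ax": 0,"ay": 0,"az": 0,"grip": 0.6},
  {"tx": 0,"ty": 0,"tz": 0,"ax": 0,"ay": 0,"az": 0,"grip": 0.6},
])

```text
time_s: 20.6
eef_pos: [0.5745, 0.264, 0.1663]
tool_rot: [0.001, -0.012, 1.0, 0.001]
force: [-0.7, 0.1, -0.6]
gripper_width: 0.0339
gripper_force: 0.0
```

```bash
python3 - <<'E'
from h import *
np.set_printoptions(suppress=True)
v=View("wrist"); S=slats(v,.039); print(np.c_[S,w2b(S[:,:2])].round(4))
delta([.452,-.359,.163],53.5)
E
```

```text
[[  0.5691   0.3144 140.5409  23.8016   0.7299 315.5789 174.2133   0.0216
    0.1258]
 [  0.5745   0.2644 148.9994  23.581    1.115  254.3316 181.8483   0.0258
    0.0757]
 [  0.4668   0.2115 281.9474  45.8882  91.3265 162.8572  49.2848  -0.0832
    0.0254]]
eef [0.5736 0.2635 0.1648] toolY 91.35 d mm [ 136.3 -619.5    1.9] units [ 0.1703 -0.7743  0.0024] az 1.321 t 20.65
```

play_rows([
  {"tx": 0.0122,"ty": -0.0553,"tz": 0,"ax": 0,"ay": 0,"az": 0,"grip": 0.6},
  {"tx": 0.0122,"ty": -0.0553,"tz": 0,"ax": 0,"ay": 0,"az": 0,"grip": 0.6},
  {"tx": 0.0122,"ty": -0.0553,"tz": 0,"ax": 0,"ay": 0,"az": 0,"grip": 0.6},
  {"tx": 0.0122,"ty": -0.0553,"tz": 0,"ax": 0,"ay": 0,"az": 0,"grip": 0.6},
  {"tx": 0.0122,"ty": -0.0553,"tz": 0,"ax": 0,"ay": 0,"az": 0,"grip": 0.6},
  {"tx": 0.0122,"ty": -0.0553,"tz": 0,"ax": 0,"ay": 0,"az": 0,"grip": 0.6},
  {"tx": 0.0122,"ty": -0.0553,"tz": 0,"ax": 0,"ay": 0,"az": 0,"grip": 0.6},
  {"tx": 0.0122,"ty": -0.0553,"tz": 0,"ax": 0,"ay": 0,"az": 0,"grip": 0.6},
  {"tx": 0.0122,"ty": -0.0553,"tz": 0,"ax": 0,"ay": 0,"az": 0,"grip": 0.6},
  {"tx": 0.0122,"ty": -0.0553,"tz": 0,"ax": 0,"ay": 0,"az": 0,"grip": 0.6},
  {"tx": 0.0122,"ty": -0.0553,"tz": 0,"ax": 0,"ay": 0,"az": 0,"grip": 0.6},
  {"tx": 0.0122,"ty": -0.0553,"tz": 0,"ax": 0,"ay": 0,"az": 0,"grip": 0.6},
  {"tx": 0.0122,"ty": -0.0553,"tz": 0,"ax": 0,"ay": 0,"az": 0,"grip": 0.6},
  {"tx": 0.0122,"ty": -0.0553,"tz": 0,"ax": 0,"ay": 0,"az": 0,"grip": 0.6},
  {"tx": 0,"ty": 0,"tz": 0,"ax": 0,"ay": 0,"az": 0.264,"grip": 0.6},
  {"tx": 0,"ty": 0,"tz": 0,"ax": 0,"ay": 0,"az": 0.264,"grip": 0.6},
  {"tx": 0,"ty": 0,"tz": 0,"ax": 0,"ay": 0,"az": 0.264,"grip": 0.6},
  {"tx": 0,"ty": 0,"tz": 0,"ax": 0,"ay": 0,"az": 0.264,"grip": 0.6},
  {"tx": 0,"ty": 0,"tz": 0,"ax": 0,"ay": 0,"az": 0.264,"grip": 0.6},
  {"tx": 0,"ty": 0,"tz": 0,"ax": 0,"ay": 0,"az": 0,"grip": 0.6},
])

```text
time_s: 22.65
eef_pos: [0.4511, -0.3579, 0.1632]
tool_rot: [-0.002, 0.313, 0.95, 0.0]
force: [-0.2, 0.1, -0.2]
gripper_width: 0.0343
gripper_force: 0.0
```

```bash
cat > pk.py <<'E'
import sys
from h import *
np.set_printoptions(suppress=True)
v=View("wrist"); S=slats(v); print(S.round(3))
n=S[np.argmin(np.hypot(S[:,0]-float(sys.argv[1]),S[:,1]-float(sys.argv[2])))]
delta([*n[:2],.033],n[4]-90)
E
python3 pk.py .452 -.359
```

```text
[[  0.452  -0.36  148.258  23.259 143.465 253.027 182.628]
 [  0.41   -0.395 140.567  24.199 141.957 190.287 166.581]]
eef [ 0.4512 -0.3581  0.1634] toolY 53.71 d mm [ -2.2  -1.  130.4] units [-0.0028 -0.0013  0.163 ] az 0.009 t 22.7
```

play_rows([
  {"tx": -0.0028,"ty": -0.0013,"tz": 0.05,"ax": 0,"ay": 0,"az": 0.009,"grip": 0.6},
  {"tx": 0,"ty": 0,"tz": 0.05,"ax": 0,"ay": 0,"az": 0,"grip": 0.6},
  {"tx": 0,"ty": 0,"tz": 0.04,"ax": 0,"ay": 0,"az": 0,"grip": 0.6},
  {"tx": 0,"ty": 0,"tz": 0.023,"ax": 0,"ay": 0,"az": 0,"grip": 0.6},
  {"tx": 0,"ty": 0,"tz": 0,"ax": 0,"ay": 0,"az": 0,"grip": 0.6},
  {"tx": 0,"ty": 0,"tz": 0,"ax": 0,"ay": 0,"az": 0,"grip": 0.8},
  {"tx": 0,"ty": 0,"tz": 0,"ax": 0,"ay": 0,"az": 0,"grip": 0.9},
  {"tx": 0,"ty": 0,"tz": 0,"ax": 0,"ay": 0,"az": 0,"grip": 0.9},
  {"tx": 0,"ty": 0,"tz": 0,"ax": 0,"ay": 0,"az": 0,"grip": 0.9},
  {"tx": 0,"ty": 0,"tz": -0.05,"ax": 0,"ay": 0,"az": 0,"grip": 0.9},
  {"tx": 0,"ty": 0,"tz": -0.05,"ax": 0,"ay": 0,"az": 0,"grip": 0.9},
  {"tx": 0,"ty": 0,"tz": -0.05,"ax": 0,"ay": 0,"az": 0,"grip": 0.9},
  {"tx": 0,"ty": 0,"tz": 0,"ax": 0,"ay": 0,"az": 0,"grip": 0.9},
  {"tx": 0,"ty": 0,"tz": 0,"ax": 0,"ay": 0,"az": 0,"grip": 0.9},
])

```text
time_s: 24.1
eef_pos: [0.4535, -0.3612, 0.1557]
tool_rot: [0.001, 0.315, 0.949, -0.0]
force: [-0.2, -0.2, -1.7]
gripper_width: 0.0226
gripper_force: 61.3
```

```bash
python3 - <<'E'
from h import *
delta([*b2w([.025,.025])[0],.154],91.38); print(env.sense()["gripper_width"])
E
```

```text
eef [ 0.4535 -0.3612  0.1557] toolY 53.29 d mm [246.3 533.5   1.1] units [0.3079 0.6668 0.0014] az -1.329 t 24.1
0.022615630823910233
```

play_rows([
  {"tx": 0.0237,"ty": 0.0513,"tz": 0,"ax": 0,"ay": 0,"az": 0,"grip": 0.9},
  {"tx": 0.0237,"ty": 0.0513,"tz": 0,"ax": 0,"ay": 0,"az": 0,"grip": 0.9},
  {"tx": 0.0237,"ty": 0.0513,"tz": 0,"ax": 0,"ay": 0,"az": 0,"grip": 0.9},
  {"tx": 0.0237,"ty": 0.0513,"tz": 0,"ax": 0,"ay": 0,"az": 0,"grip": 0.9},
  {"tx": 0.0237,"ty": 0.0513,"tz": 0,"ax": 0,"ay": 0,"az": 0,"grip": 0.9},
  {"tx": 0.0237,"ty": 0.0513,"tz": 0,"ax": 0,"ay": 0,"az": 0,"grip": 0.9},
  {"tx": 0.0237,"ty": 0.0513,"tz": 0,"ax": 0,"ay": 0,"az": 0,"grip": 0.9},
  {"tx": 0.0237,"ty": 0.0513,"tz": 0,"ax": 0,"ay": 0,"az": 0,"grip": 0.9},
  {"tx": 0.0237,"ty": 0.0513,"tz": 0,"ax": 0,"ay": 0,"az": 0,"grip": 0.9},
  {"tx": 0.0237,"ty": 0.0513,"tz": 0,"ax": 0,"ay": 0,"az": 0,"grip": 0.9},
  {"tx": 0.0237,"ty": 0.0513,"tz": 0,"ax": 0,"ay": 0,"az": 0,"grip": 0.9},
  {"tx": 0.0237,"ty": 0.0513,"tz": 0,"ax": 0,"ay": 0,"az": 0,"grip": 0.9},
  {"tx": 0.0237,"ty": 0.0513,"tz": 0,"ax": 0,"ay": 0,"az": 0,"grip": 0.9},
  {"tx": 0,"ty": 0,"tz": 0,"ax": 0,"ay": 0,"az": -0.266,"grip": 0.9},
  {"tx": 0,"ty": 0,"tz": 0,"ax": 0,"ay": 0,"az": -0.266,"grip": 0.9},
  {"tx": 0,"ty": 0,"tz": 0,"ax": 0,"ay": 0,"az": -0.266,"grip": 0.9},
  {"tx": 0,"ty": 0,"tz": 0,"ax": 0,"ay": 0,"az": -0.266,"grip": 0.9},
  {"tx": 0,"ty": 0,"tz": 0,"ax": 0,"ay": 0,"az": -0.266,"grip": 0.9},
  {"tx": 0,"ty": 0,"tz": 0,"ax": 0,"ay": 0,"az": 0,"grip": 0.9},
  {"tx": 0,"ty": 0,"tz": 0,"ax": 0,"ay": 0,"az": 0,"grip": 0.9},
])

```text
time_s: 26.1
eef_pos: [0.5737, 0.2138, 0.1532]
tool_rot: [-0.001, -0.011, 1.0, -0.0]
force: [0.4, 0.3, -0.4]
gripper_width: 0.0224
gripper_force: 61.3
```

```bash
python3 pl.py .025
```

```text
z 0.149 [[0.5595, 0.214, 121.1746, 23.1037, 1.2822, 254.2141, 233.6746, 0.0096, 0.0256], [0.5352, 0.2661, 78.5904, 12.4979, 0.6872, 380.1847, 189.1429, -0.0134, 0.0783], [0.5358, 0.2397, 78.515, 12.4417, 1.1351, 318.5321, 185.2571, -0.0135, 0.0519], [0.4795, 0.1994, 168.583, 26.1552, 92.2192, 211.4645, 44.9804, -0.0707, 0.013]]
z 0.039 [[0.6196, 0.2153, 230.0236, 43.8573, 1.2822, 254.2141, 233.6746, 0.0697, 0.0255], [0.5735, 0.3142, 149.1866, 23.7245, 0.6872, 380.1847, 189.1429, 0.026, 0.1255], [0.5745, 0.2641, 149.0436, 23.6179, 1.1351, 318.5321, 185.2571, 0.0259, 0.0754], [0.4677, 0.1876, 320.0181, 49.65, 92.2192, 211.4645, 44.9804, -0.0828, 0.0015]]
0.022744802925739875 61.268266439437866
eef [0.5739 0.2139 0.1535] toolY 91.23 d mm [ -1.2  -0.1 109. ] units [-0.0015 -0.0002  0.1363] az -0.005 t 26.15
```

play_rows([
  {"tx": -0.0015,"ty": 0,"tz": 0.045,"ax": 0,"ay": 0,"az": -0.005,"grip": 0.9},
  {"tx": 0,"ty": 0,"tz": 0.045,"ax": 0,"ay": 0,"az": 0,"grip": 0.9},
  {"tx": 0,"ty": 0,"tz": 0.03,"ax": 0,"ay": 0,"az": 0,"grip": 0.9},
  {"tx": 0,"ty": 0,"tz": 0.015,"ax": 0,"ay": 0,"az": 0,"grip": 0.9},
  {"tx": 0,"ty": 0,"tz": 0,"ax": 0,"ay": 0,"az": 0,"grip": 0.9},
  {"tx": 0,"ty": 0,"tz": 0.001,"ax": 0,"ay": 0,"az": 0,"grip": 0.9},
  {"tx": 0,"ty": 0,"tz": 0,"ax": 0,"ay": 0,"az": 0,"grip": 0.75},
  {"tx": 0,"ty": 0,"tz": 0,"ax": 0,"ay": 0,"az": 0,"grip": 0.6},
  {"tx": 0,"ty": 0,"tz": 0,"ax": 0,"ay": 0,"az": 0,"grip": 0.6},
  {"tx": 0,"ty": 0,"tz": 0,"ax": 0,"ay": 0,"az": 0,"grip": 0.6},
  {"tx": 0,"ty": 0,"tz": -0.045,"ax": 0,"ay": 0,"az": 0,"grip": 0.6},
  {"tx": 0,"ty": 0,"tz": -0.045,"ax": 0,"ay": 0,"az": 0,"grip": 0.6},
  {"tx": 0,"ty": 0,"tz": -0.06,"ax": 0,"ay": 0,"az": 0,"grip": 0.6},
  {"tx": 0,"ty": 0,"tz": 0,"ax": 0,"ay": 0,"az": 0,"grip": 0.6},
  {"tx": 0,"ty": 0,"tz": 0,"ax": 0,"ay": 0,"az": 0,"grip": 0.6},
])

```text
time_s: 27.65
eef_pos: [0.5764, 0.2145, 0.1671]
tool_rot: [0.001, -0.013, 1.0, 0.001]
force: [-0.5, -0.5, -0.0]
gripper_width: 0.0342
gripper_force: 0.0
```

```bash
python3 - <<'E'
from h import *
np.set_printoptions(suppress=True)
v=View("wrist"); S=slats(v,.039); print(np.c_[S,w2b(S[:,:2])].round(4))
delta([.414,-.397,.163],52)
E
```

```text
[[  0.5736   0.314  148.6915  24.0878   0.7522 373.1208 180.9203   0.0261
    0.1254]
 [  0.5692   0.264  138.5955  23.6824   1.1437 314.5955 172.618    0.0205
    0.0755]
 [  0.5758   0.2149 149.0934  23.4891   1.5195 254.3779 180.4113   0.0259
    0.0262]
 [  0.4681   0.1836 329.2014  53.2755  91.4973 210.2931  42.5964  -0.0825
   -0.0025]]
eef [0.5754 0.2141 0.1657] toolY 91.53 d mm [ 177.6 -606.5    2.7] units [ 0.222  -0.7582  0.0033] az 1.38 t 27.7
```

play_rows([
  {"tx": 0.0159,"ty": -0.0542,"tz": 0,"ax": 0,"ay": 0,"az": 0,"grip": 0.6},
  {"tx": 0.0159,"ty": -0.0542,"tz": 0,"ax": 0,"ay": 0,"az": 0,"grip": 0.6},
  {"tx": 0.0159,"ty": -0.0542,"tz": 0,"ax": 0,"ay": 0,"az": 0,"grip": 0.6},
  {"tx": 0.0159,"ty": -0.0542,"tz": 0,"ax": 0,"ay": 0,"az": 0,"grip": 0.6},
  {"tx": 0.0159,"ty": -0.0542,"tz": 0,"ax": 0,"ay": 0,"az": 0,"grip": 0.6},
  {"tx": 0.0159,"ty": -0.0542,"tz": 0,"ax": 0,"ay": 0,"az": 0,"grip": 0.6},
  {"tx": 0.0159,"ty": -0.0542,"tz": 0,"ax": 0,"ay": 0,"az": 0,"grip": 0.6},
  {"tx": 0.0159,"ty": -0.0542,"tz": 0,"ax": 0,"ay": 0,"az": 0,"grip": 0.6},
  {"tx": 0.0159,"ty": -0.0542,"tz": 0,"ax": 0,"ay": 0,"az": 0,"grip": 0.6},
  {"tx": 0.0159,"ty": -0.0542,"tz": 0,"ax": 0,"ay": 0,"az": 0,"grip": 0.6},
  {"tx": 0.0159,"ty": -0.0542,"tz": 0,"ax": 0,"ay": 0,"az": 0,"grip": 0.6},
  {"tx": 0.0159,"ty": -0.0542,"tz": 0,"ax": 0,"ay": 0,"az": 0,"grip": 0.6},
  {"tx": 0.0159,"ty": -0.0542,"tz": 0,"ax": 0,"ay": 0,"az": 0,"grip": 0.6},
  {"tx": 0.0159,"ty": -0.0542,"tz": 0,"ax": 0,"ay": 0,"az": 0,"grip": 0.6},
  {"tx": 0,"ty": 0,"tz": 0,"ax": 0,"ay": 0,"az": 0.276,"grip": 0.6},
  {"tx": 0,"ty": 0,"tz": 0,"ax": 0,"ay": 0,"az": 0.276,"grip": 0.6},
  {"tx": 0,"ty": 0,"tz": 0,"ax": 0,"ay": 0,"az": 0.276,"grip": 0.6},
  {"tx": 0,"ty": 0,"tz": 0,"ax": 0,"ay": 0,"az": 0.276,"grip": 0.6},
  {"tx": 0,"ty": 0,"tz": 0,"ax": 0,"ay": 0,"az": 0.276,"grip": 0.6},
  {"tx": 0,"ty": 0,"tz": 0,"ax": 0,"ay": 0,"az": 0,"grip": 0.6},
])

```text
time_s: 29.7
eef_pos: [0.4131, -0.3965, 0.164]
tool_rot: [-0.002, 0.326, 0.945, 0.0]
force: [0.3, 0.4, 0.5]
gripper_width: 0.0341
gripper_force: 0.0
```

```bash
python3 pk.py .414 -.397
```

```text
[[  0.413  -0.398 148.086  23.51  142.093 252.596 180.628]]
eef [ 0.4132 -0.3967  0.1642] toolY 52.17 d mm [ -0.6  -1.3 131.2] units [-0.0008 -0.0016  0.164 ] az 0.003 t 29.75
```

play_rows([
  {"tx": -0.0008,"ty": -0.0016,"tz": 0.05,"ax": 0,"ay": 0,"az": 0.003,"grip": 0.6},
  {"tx": 0,"ty": 0,"tz": 0.05,"ax": 0,"ay": 0,"az": 0,"grip": 0.6},
  {"tx": 0,"ty": 0,"tz": 0.04,"ax": 0,"ay": 0,"az": 0,"grip": 0.6},
  {"tx": 0,"ty": 0,"tz": 0.024,"ax": 0,"ay": 0,"az": 0,"grip": 0.6},
  {"tx": 0,"ty": 0,"tz": 0,"ax": 0,"ay": 0,"az": 0,"grip": 0.6},
  {"tx": 0,"ty": 0,"tz": 0,"ax": 0,"ay": 0,"az": 0,"grip": 0.8},
  {"tx": 0,"ty": 0,"tz": 0,"ax": 0,"ay": 0,"az": 0,"grip": 0.9},
  {"tx": 0,"ty": 0,"tz": 0,"ax": 0,"ay": 0,"az": 0,"grip": 0.9},
  {"tx": 0,"ty": 0,"tz": 0,"ax": 0,"ay": 0,"az": 0,"grip": 0.9},
  {"tx": 0,"ty": 0,"tz": -0.05,"ax": 0,"ay": 0,"az": 0,"grip": 0.9},
  {"tx": 0,"ty": 0,"tz": -0.05,"ax": 0,"ay": 0,"az": 0,"grip": 0.9},
  {"tx": 0,"ty": 0,"tz": -0.055,"ax": 0,"ay": 0,"az": 0,"grip": 0.9},
  {"tx": 0,"ty": 0,"tz": 0,"ax": 0,"ay": 0,"az": 0,"grip": 0.9},
  {"tx": 0,"ty": 0,"tz": 0,"ax": 0,"ay": 0,"az": 0,"grip": 0.9},
])

```text
time_s: 31.15
eef_pos: [0.414, -0.3993, 0.1599]
tool_rot: [0.001, 0.326, 0.945, -0.001]
force: [0.1, -0.3, -1.4]
gripper_width: 0.0228
gripper_force: 61.3
```

```bash
python3 - <<'E'
from h import *
delta([*b2w([.025,-.025])[0],.157],91.38); print(env.sense()["gripper_width"])
E
```

```text
eef [ 0.414  -0.3993  0.1599] toolY 51.91 d mm [219.8 543.1   2.2] units [0.2747 0.6788 0.0027] az -1.378 t 31.15
0.022755131235609564
```

play_rows([
  {"tx": 0.0211,"ty": 0.0522,"tz": 0,"ax": 0,"ay": 0,"az": 0,"grip": 0.9},
  {"tx": 0.0211,"ty": 0.0522,"tz": 0,"ax": 0,"ay": 0,"az": 0,"grip": 0.9},
  {"tx": 0.0211,"ty": 0.0522,"tz": 0,"ax": 0,"ay": 0,"az": 0,"grip": 0.9},
  {"tx": 0.0211,"ty": 0.0522,"tz": 0,"ax": 0,"ay": 0,"az": 0,"grip": 0.9},
  {"tx": 0.0211,"ty": 0.0522,"tz": 0,"ax": 0,"ay": 0,"az": 0,"grip": 0.9},
  {"tx": 0.0211,"ty": 0.0522,"tz": 0,"ax": 0,"ay": 0,"az": 0,"grip": 0.9},
  {"tx": 0.0211,"ty": 0.0522,"tz": 0,"ax": 0,"ay": 0,"az": 0,"grip": 0.9},
  {"tx": 0.0211,"ty": 0.0522,"tz": 0,"ax": 0,"ay": 0,"az": 0,"grip": 0.9},
  {"tx": 0.0211,"ty": 0.0522,"tz": 0,"ax": 0,"ay": 0,"az": 0,"grip": 0.9},
  {"tx": 0.0211,"ty": 0.0522,"tz": 0,"ax": 0,"ay": 0,"az": 0,"grip": 0.9},
  {"tx": 0.0211,"ty": 0.0522,"tz": 0,"ax": 0,"ay": 0,"az": 0,"grip": 0.9},
  {"tx": 0.0211,"ty": 0.0522,"tz": 0,"ax": 0,"ay": 0,"az": 0,"grip": 0.9},
  {"tx": 0.0211,"ty": 0.0522,"tz": 0,"ax": 0,"ay": 0,"az": 0,"grip": 0.9},
  {"tx": 0,"ty": 0,"tz": 0,"ax": 0,"ay": 0,"az": -0.2755,"grip": 0.9},
  {"tx": 0,"ty": 0,"tz": 0,"ax": 0,"ay": 0,"az": -0.2755,"grip": 0.9},
  {"tx": 0,"ty": 0,"tz": 0,"ax": 0,"ay": 0,"az": -0.2755,"grip": 0.9},
  {"tx": 0,"ty": 0,"tz": 0,"ax": 0,"ay": 0,"az": -0.2755,"grip": 0.9},
  {"tx": 0,"ty": 0,"tz": 0,"ax": 0,"ay": 0,"az": -0.2755,"grip": 0.9},
  {"tx": 0,"ty": 0,"tz": 0,"ax": 0,"ay": 0,"az": 0,"grip": 0.9},
  {"tx": 0,"ty": 0,"tz": 0,"ax": 0,"ay": 0,"az": 0,"grip": 0.9},
])

```text
time_s: 33.15
eef_pos: [0.575, 0.1636, 0.1573]
tool_rot: [-0.001, -0.01, 1.0, -0.0]
force: [-0.8, 0.2, -1.7]
gripper_width: 0.0227
gripper_force: 61.3
```

```bash
python3 pl.py -.025
```

```text
z 0.153 [[0.5604, 0.1632, 120.9669, 27.8746, 179.032, 253.9379, 237.5421, 0.0093, -0.0251], [0.5353, 0.2408, 77.017, 12.3387, 0.6833, 440.1571, 186.99, -0.014, 0.0531], [0.5358, 0.2149, 76.9351, 12.244, 1.1411, 378.1642, 187.107, -0.014, 0.0271], [0.5363, 0.1893, 77.0065, 12.1452, 1.5116, 318.1244, 184.0181, -0.0141, 0.0016], [0.4795, 0.1602, 190.7379, 28.2877, 92.19, 303.1466, 45.0211, -0.0717, -0.0262]]
z 0.039 [[0.6222, 0.1642, 233.6008, 53.829, 179.0321, 253.9379, 237.5421, 0.0712, -0.0257], [0.5738, 0.314, 148.7285, 23.8273, 0.6833, 440.1571, 186.99, 0.0263, 0.1253], [0.5748, 0.2638, 148.5702, 23.6445, 1.1411, 378.1642, 187.107, 0.0261, 0.0751], [0.5758, 0.2146, 148.7082, 23.4537, 1.5116, 318.1244, 184.0181, 0.0259, 0.0259], [0.466, 0.1582, 368.3362, 54.6266, 92.19, 303.1466, 45.0211, -0.0852, -0.0278]]
0.0228791743645947 61.26315951347351
eef [0.5752 0.1637 0.1576] toolY 91.21 d mm [ -1.1   0.1 113.1] units [-0.0013  0.0001  0.1413] az -0.006 t 33.2
```

```bash
python3 - <<'E'
from h import *
v=View("wrist","pics/w9.png")
E
```

```text
(no output)
```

View pics/w9.png

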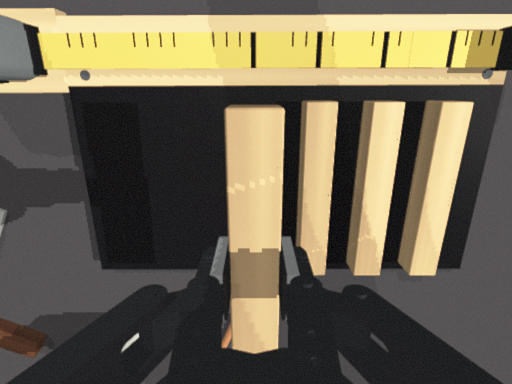

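The held slat is straight in the jaws at (254,180). The odd width reading came from the pencil showing behind it at (227,333). The three laid slats stand at (318,187), (378,187) and (440,187), in line with the blade lines, so I'll place this one.

play_rows([
  {"tx": -0.0013,"ty": 0,"tz": 0.045,"ax": 0,"ay": 0,"az": -0.005,"grip": 0.9},
  {"tx": 0,"ty": 0,"tz": 0.045,"ax": 0,"ay": 0,"az": 0,"grip": 0.9},
  {"tx": 0,"ty": 0,"tz": 0.035,"ax": 0,"ay": 0,"az": 0,"grip": 0.9},
  {"tx": 0,"ty": 0,"tz": 0.015,"ax": 0,"ay": 0,"az": 0,"grip": 0.9},
  {"tx": 0,"ty": 0,"tz": 0,"ax": 0,"ay": 0,"az": 0,"grip": 0.9},
  {"tx": 0,"ty": 0,"tz": 0.001,"ax": 0,"ay": 0,"az": 0,"grip": 0.9},
  {"tx": 0,"ty": 0,"tz": 0,"ax": 0,"ay": 0,"az": 0,"grip": 0.75},
  {"tx": 0,"ty": 0,"tz": 0,"ax": 0,"ay": 0,"az": 0,"grip": 0.6},
  {"tx": 0,"ty": 0,"tz": 0,"ax": 0,"ay": 0,"az": 0,"grip": 0.6},
  {"tx": 0,"ty": 0,"tz": 0,"ax": 0,"ay": 0,"az": 0,"grip": 0.6},
  {"tx": 0,"ty": 0,"tz": -0.045,"ax": 0,"ay": 0,"az": 0,"grip": 0.6},
  {"tx": 0,"ty": 0,"tz": -0.045,"ax": 0,"ay": 0,"az": 0,"grip": 0.6},
  {"tx": 0,"ty": 0,"tz": -0.06,"ax": 0,"ay": 0,"az": 0,"grip": 0.6},
  {"tx": 0,"ty": 0,"tz": -0.06,"ax": 0,"ay": 0,"az": 0,"grip": 0.6},
  {"tx": 0,"ty": 0,"tz": 0,"ax": 0,"ay": 0,"az": 0,"grip": 0.9},
  {"tx": 0,"ty": 0,"tz": 0,"ax": 0,"ay": 0,"az": 0,"grip": 1},
])

```text
time_s: 34.85
eef_pos: [0.5774, 0.164, 0.2151]
tool_rot: [0.001, -0.013, 1.0, 0.0]
force: [-0.2, -0.8, -0.3]
gripper_width: 0.006
gripper_force: 0.0
```

```bash
python3 - <<'E'
from h import *
np.set_printoptions(suppress=True)
v=View("wrist","pics/w10.png"); S=slats(v,.039); print(np.c_[S,w2b(S[:,:2])].round(4))
e=v.px(np.c_[b2w([[-.085,.125],[-.085,.075],[-.085,.025],[-.085,-.025]]),[.023]*4])
for a in e:
    r=v.im[int(a[1])-2:int(a[1])+3].astype(float).mean((0,2)); i=int(a[0]); k=np.arange(i-8,i+9); w=np.clip(90-r[i-8:i+9],0,None); c=(k*w).sum()/w.sum(); print(w2b(v.pt([[c,a[1]]],.023)).round(4))
b=w2b([[0,0]])
delta([*b2w([-.085,-.225])[0],.15],91.38)
# case button outline: dark pad on grey case
P=np.c_[b2w([[-.096,-.24],[-.074,-.24],[-.074,-.21],[-.096,-.21]]),[.085]*4]; print(v.px(P).round(0))
E
```

```text
[[  0.574    0.3142 149.0085  23.8604   0.6619 405.997  168.4114   0.0265
    0.1255]
 [  0.5748   0.2639 149.6546  23.7858   1.1448 355.1592 168.3544   0.0262
    0.0752]
 [  0.5755   0.2146 148.3617  23.694    1.4851 305.1587 168.0659   0.0256
    0.0259]
 [  0.5768   0.1645 148.3673  23.7174   1.3714 254.4622 167.2991   0.0257
   -0.0242]
 [  0.4679   0.1429 406.5915  54.7672  91.4818 252.4402  56.1148  -0.0836
   -0.0432]]
[[-0.085   0.1235]]
[[-0.085   0.0736]]
[[-0.085   0.0238]]
[[-0.085  -0.0256]]
eef [0.5764 0.1637 0.2135] toolY 91.51 d mm [ 110.7 -199.7   63.6] units [ 0.1384 -0.2496  0.0795] az 0.005 t 34.9
[[-44.  28.]
 [-35.  61.]
 [  6.  61.]
 [ -2.  28.]]
```

View pics/w10.png

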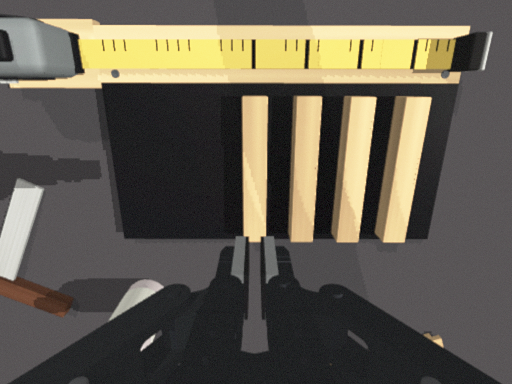

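All four slats sit on lines 1–4 and the blade is still out. Next is the release button.

play_rows([
  {"tx": 0.0075,"ty": -0.05,"tz": 0,"ax": 0,"ay": 0,"az": 0,"grip": 1},
  {"tx": 0.0075,"ty": -0.05,"tz": 0,"ax": 0,"ay": 0,"az": 0,"grip": 1},
  {"tx": 0.0075,"ty": -0.05,"tz": 0,"ax": 0,"ay": 0,"az": 0,"grip": 1},
  {"tx": 0.0075,"ty": -0.05,"tz": 0,"ax": 0,"ay": 0,"az": 0,"grip": 1},
  {"tx": 0.0075,"ty": -0.05,"tz": 0,"ax": 0,"ay": 0,"az": 0,"grip": 1},
  {"tx": 0,"ty": 0,"tz": 0,"ax": 0,"ay": 0,"az": 0,"grip": 1},
  {"tx": 0,"ty": 0,"tz": 0,"ax": 0,"ay": 0,"az": 0,"grip": 1},
])

```text
time_s: 35.6
eef_pos: [0.5509, -0.038, 0.212]
tool_rot: [-0.002, -0.012, 1.0, 0.0]
force: [-0.8, 1.2, -0.1]
gripper_width: -0.0003
gripper_force: 0.0
```

```bash
python3 - <<'E'
from h import *
v=View("wrist","pics/w11.png")
P=np.c_[b2w([[-.096,-.24],[-.074,-.24],[-.074,-.21],[-.096,-.21]]),[.085]*4]; q=v.px(P); print(q.round(0))
x0,y0=q.min(0).astype(int)-10; x1,y1=q.max(0).astype(int)+10
m=(v.hsv[y0:y1,x0:x1,2]<60).astype(np.uint8)
n,l,st,ce=cv2.connectedComponentsWithStats(m)
for i in range(1,n):
    if st[i,4]>80: print(st[i],w2b(v.pt(ce[i]+[x0,y0],.085)).round(4))
delta([*b2w([-.085,-.225])[0],.15],91.38)
E
```

```text
[[235.  76.]
 [236. 106.]
 [275. 106.]
 [275.  76.]]
[  12   11   38   29 1090] [[-0.0854 -0.2249]]
eef [ 0.5514 -0.0362  0.2123] toolY 91.52 d mm [80.3 -0.6 62.5] units [ 0.1004 -0.0007  0.0781] az 0.005 t 35.65
```

View pics/w11.png

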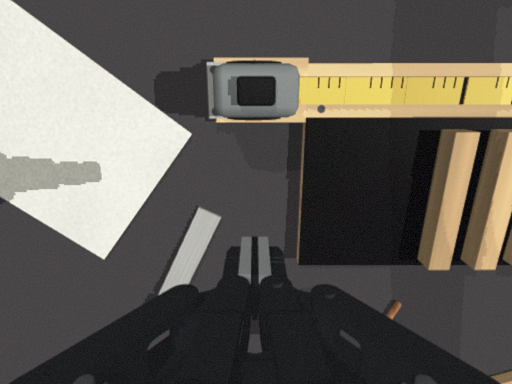

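The ribbed pad is at (256,91), which is board (-0.085, -0.225) as expected.

play_rows([
  {"tx": 0.05,"ty": 0,"tz": 0,"ax": 0,"ay": 0,"az": 0,"grip": 1},
  {"tx": 0.05,"ty": 0,"tz": 0,"ax": 0,"ay": 0,"az": 0,"grip": 1},
  {"tx": 0,"ty": 0,"tz": 0.045,"ax": 0,"ay": 0,"az": 0,"grip": 1},
  {"tx": 0,"ty": 0,"tz": 0.045,"ax": 0,"ay": 0,"az": 0,"grip": 1},
  {"tx": 0,"ty": 0,"tz": 0.026,"ax": 0,"ay": 0,"az": 0,"grip": 1},
  {"tx": 0,"ty": 0,"tz": 0,"ax": 0,"ay": 0,"az": 0,"grip": 1},
  {"tx": 0,"ty": 0,"tz": 0,"ax": 0,"ay": 0,"az": 0,"grip": 1},
])

```text
time_s: 36.35
eef_pos: [0.4721, -0.0375, 0.1206]
tool_rot: [-0.001, -0.014, 1.0, 0.0]
force: [-0.4, -0.4, 0.8]
gripper_width: -0.0001
gripper_force: 0.0
```

```bash
python3 -c "
from h import *
delta([*b2w([-.085,-.225])[0],.104],91.38); print(env.sense()['force'])"
```

```text
eef [ 0.4721 -0.0375  0.1206] toolY 91.65 d mm [ 1.2 -1.3 16.6] units [ 0.0015 -0.0017  0.0208] az 0.009 t 36.35
[-0.39638521 -0.42250611  0.83544758]
```

play_rows([
  {"tx": 0.0015,"ty": -0.0017,"tz": 0.008,"ax": 0,"ay": 0,"az": 0,"grip": 1},
  {"tx": 0,"ty": 0,"tz": 0.005,"ax": 0,"ay": 0,"az": 0,"grip": 1},
  {"tx": 0,"ty": 0,"tz": 0.004,"ax": 0,"ay": 0,"az": 0,"grip": 1},
  {"tx": 0,"ty": 0,"tz": 0.004,"ax": 0,"ay": 0,"az": 0,"grip": 1},
  {"tx": 0,"ty": 0,"tz": 0,"ax": 0,"ay": 0,"az": 0,"grip": 1},
  {"tx": 0,"ty": 0,"tz": 0,"ax": 0,"ay": 0,"az": 0,"grip": 1},
])

```text
time_s: 36.95
eef_pos: [0.4714, -0.0404, 0.1046]
tool_rot: [0.001, -0.013, 1.0, 0.0]
force: [-0.7, 0.4, 6.2]
gripper_width: -0.0001
gripper_force: 3.4
```

play_rows([
  {"tx": 0,"ty": 0,"tz": 0.003,"ax": 0,"ay": 0,"az": 0,"grip": 1},
  {"tx": 0,"ty": 0,"tz": 0.003,"ax": 0,"ay": 0,"az": 0,"grip": 1},
  {"tx": 0,"ty": 0,"tz": 0,"ax": 0,"ay": 0,"az": 0,"grip": 1},
  {"tx": 0,"ty": 0,"tz": 0,"ax": 0,"ay": 0,"az": 0,"grip": 1},
  {"tx": 0,"ty": 0,"tz": 0,"ax": 0,"ay": 0,"az": 0,"grip": 1},
])

```text
time_s: 37.45
eef_pos: [0.4714, -0.0403, 0.1036]
tool_rot: [0.002, -0.013, 1.0, -0.0]
force: [-6.8, 1.0, 51.7]
gripper_width: 0.0001
gripper_force: 26.1
```

play_rows([
  {"tx": 0,"ty": 0,"tz": -0.0045,"ax": 0,"ay": 0,"az": 0,"grip": 1},
  {"tx": 0,"ty": 0,"tz": 0,"ax": 0,"ay": 0,"az": 0,"grip": 1},
  {"tx": 0,"ty": 0,"tz": 0,"ax": 0,"ay": 0,"az": 0,"grip": 1},
  {"tx": 0,"ty": 0,"tz": 0,"ax": 0,"ay": 0,"az": 0,"grip": 1},
  {"tx": 0,"ty": 0,"tz": 0,"ax": 0,"ay": 0,"az": 0,"grip": 1},
  {"tx": 0,"ty": 0,"tz": 0,"ax": 0,"ay": 0,"az": 0,"grip": 1},
  {"tx": 0,"ty": 0,"tz": 0,"ax": 0,"ay": 0,"az": 0,"grip": 1},
  {"tx": 0,"ty": 0,"tz": 0,"ax": 0,"ay": 0,"az": 0,"grip": 1},
  {"tx": 0,"ty": 0,"tz": 0,"ax": 0,"ay": 0,"az": 0,"grip": 1},
  {"tx": 0,"ty": 0,"tz": 0,"ax": 0,"ay": 0,"az": 0,"grip": 1},
  {"tx": 0,"ty": 0,"tz": 0,"ax": 0,"ay": 0,"az": 0,"grip": 1},
  {"tx": 0,"ty": 0,"tz": 0,"ax": 0,"ay": 0,"az": 0,"grip": 1},
  {"tx": 0,"ty": 0,"tz": 0,"ax": 0,"ay": 0,"az": 0,"grip": 1},
  {"tx": 0,"ty": 0,"tz": 0,"ax": 0,"ay": 0,"az": 0,"grip": 1},
  {"tx": 0,"ty": 0,"tz": 0,"ax": 0,"ay": 0,"az": 0,"grip": 1},
])

```text
time_s: 38.95
eef_pos: [0.4714, -0.0403, 0.104]
tool_rot: [0.001, -0.013, 1.0, -0.0]
force: [-1.0, 0.3, 12.8]
gripper_width: 0.0002
gripper_force: 6.4
```

Button is held at the bottom with 12.8 N. I'll hold one more second, then lift, back away and look.

play_rows([
  {"tx": 0,"ty": 0,"tz": 0,"ax": 0,"ay": 0,"az": 0,"grip": 1},
  {"tx": 0,"ty": 0,"tz": 0,"ax": 0,"ay": 0,"az": 0,"grip": 1},
  {"tx": 0,"ty": 0,"tz": 0,"ax": 0,"ay": 0,"az": 0,"grip": 1},
  {"tx": 0,"ty": 0,"tz": 0,"ax": 0,"ay": 0,"az": 0,"grip": 1},
  {"tx": 0,"ty": 0,"tz": 0,"ax": 0,"ay": 0,"az": 0,"grip": 1},
  {"tx": 0,"ty": 0,"tz": 0,"ax": 0,"ay": 0,"az": 0,"grip": 1},
  {"tx": 0,"ty": 0,"tz": -0.04,"ax": 0,"ay": 0,"az": 0,"grip": 1},
  {"tx": 0,"ty": 0,"tz": -0.05,"ax": 0,"ay": 0,"az": 0,"grip": 1},
  {"tx": 0,"ty": 0,"tz": -0.05,"ax": 0,"ay": 0,"az": 0,"grip": 1},
  {"tx": -0.05,"ty": 0.02,"tz": -0.02,"ax": 0,"ay": 0,"az": 0,"grip": 1},
  {"tx": -0.05,"ty": 0.03,"tz": -0.02,"ax": 0,"ay": 0,"az": 0,"grip": 1},
  {"tx": -0.05,"ty": 0.03,"tz": -0.02,"ax": 0,"ay": 0,"az": 0,"grip": 1},
  {"tx": 0,"ty": 0.05,"tz": -0.02,"ax": 0,"ay": 0,"az": 0,"grip": 1},
  {"tx": 0,"ty": 0.05,"tz": -0.02,"ax": 0,"ay": 0,"az": 0,"grip": 1},
  {"tx": 0,"ty": 0,"tz": 0,"ax": 0,"ay": 0,"az": 0,"grip": 1},
  {"tx": 0,"ty": 0,"tz": 0,"ax": 0,"ay": 0,"az": 0,"grip": 1},
  {"tx": 0,"ty": 0,"tz": 0,"ax": 0,"ay": 0,"az": 0,"grip": 1},
])

```text
time_s: 40.65
eef_pos: [0.5867, 0.105, 0.2943]
tool_rot: [-0.001, -0.012, 1.0, -0.001]
force: [-0.3, 0.4, -0.4]
gripper_width: 0.0001
gripper_force: 0.0
```

```bash
python3 - <<'E'
from h import *
np.set_printoptions(suppress=True)
v=View("wrist","pics/w12.png"); S=slats(v,.039); print(np.c_[S,w2b(S[:,:2])].round(4)); print(tool()[:2],env.sense()["force"].round(1))
E
```

```text
[[  0.8075   0.3544  95.4076  18.6676 112.7823 421.413  309.0362   0.2609
    0.1601]
 [  0.5739   0.3141 147.9223  23.7502   0.6851 425.3223 147.8462   0.0264
    0.1254]
 [  0.5746   0.2639 148.8662  23.6851   1.1048 384.326  147.8278   0.0259
    0.0752]
 [  0.5758   0.2146 148.8262  23.2556   1.4518 344.1387 147.0839   0.0259
    0.0259]
 [  0.577    0.1645 148.9477  23.7881   1.1407 303.1496 147.5438   0.0259
   -0.0243]
 [  0.4683   0.1393 413.1951  56.5622  91.3876 283.7843  56.403   -0.0833
   -0.0469]]
(40.7, array([0.5868, 0.1046, 0.2942])) [ 0.3 -0.2 -0.2]
```

View pics/w12.png

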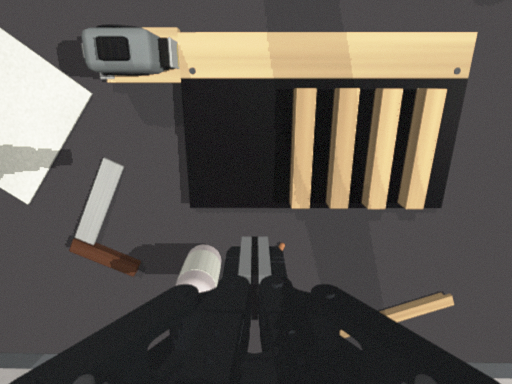

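The blade is fully rewound, with its hook against the case at (170,53). All four slats are in place within about 1.5 mm, and the square and glue are undisturbed.

```bash
python3 -c "
from rig import env
print(env.job_done())"
```

```text
the job is handed in; nothing more can be done
None
```

The job is handed in: the tape was drawn to about 349 mm and locked, all four slats present were laid on lines 1–4 (each within about 1.5 mm by camera), the release button was pressed to the bottom (about 52 N at the fingertips for a moment), the blade was fully rewound, and the bystanders were not touched.

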